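# Pack, shut and scan a specimen box

### The arm

A 6-joint arm with a two-finger parallel gripper is mounted at the origin on the work surface. World frame = base frame: x ahead of the robot, y to its left, z up, the work surface at z = 0. Lengths are in m, angles in rad, forces in N, time in s.
With the tool pointing down it reaches from about 0.375 to 0.9 m from the base axis. Payload 3.1 kg.
Tool frame: the origin (TCP) lies between the finger pads; the fingertips stand 8 mm ahead of it and the grasp point (between the pads) lies 11 mm behind it; z points along the fingers, y is the line along which they close (so a half turn about z gives the same grasp; the last joint's range is limited). The gripper opens to 87 mm and grips with 3 to 60 N. Pads are 19 mm wide; open, the fingers measure 117 mm over their backs; the gripper's body (75 mm by 190 mm) begins 51 mm behind the grasp point.
Start: joints at [-1.288, 0.527, 1.433, -0, 1.181, -0.178], TCP at [0.278, -0.559, 0.231] pointing down, gripper open.
Joint ranges: [-3.08, 3.08], [-0.75, 2.2], [0.22, 2.44], [-1.43, 4.57], [0, 2.65], [-2.85, 2.85]. Speed limits (rad/s): [2.79, 2.79, 3.14, 3.14, 3.14, 3.14].

### API

Orientations are given as a unit quaternion [x, y, z, w].
In Python, from rig import robot gives the robot as it stands.
- The arm moves only by the tool move_arm, never from a script. Its argument "motion" is text: rows parted by semicolons, each of 5 numbers parted by spaces: the opening, from -1 (shut) to 1 (fully open), then the shift along the tool's x, y, z normalised to -1 to 1, where 1 is 0.2 m, then the turn about the tool's z normalised to -1 to 1, where 1 is pi rad. A call has 1 to 12 rows; each row is the pose to reach, as a shift and turn from the pose commanded when the call began, along the tool's axes at that moment, turning the shorter way round; what a row does not reach only later rows make up. A row lasts 1/12 s, in which the tool goes at most 41.7 mm and 7.16 degrees, less where a joint would pass 70% of its speed; a pose out of reach is approached as far as the arm can. A call with a number of a shift or a turn outside -1 to 1 is refused whole. A call with a gripper value outside its range is refused whole. The fingers move at their own pace and stop on an object; "newtons" is the grip in N (left out, the last holds). Time passes only in rows, so rows that repeat a pose let the fingers close. It gives the time, the measured TCP pose, the force, the opening and the grip force at its end, in the units of the state.
- robot.get_obs(): the state, without advancing time (a new reading comes with each control period).
- robot.camera(name): name is "side" or "top" or "wrist"; returns (picture, depth): 480x640x3 uint8, red, green, blue; 480x640 float32, m along the optical axis (not along the pixel's ray), 0 where there is no reading.
- robot.camera_model(name): a dict with "mtx" (3x3 intrinsics, pixels), "position" and "attitude" of the camera in the world. Camera axes: x right, y down, z forward; pixel columns grow to the right and rows downward; lengths in m; the calibration is good to about 2 mm. A picture is of the moment at which its call begins: read the wrist's pose just before it. camera_model takes no time and is no camera call; for the wrist camera it gives the pose at the moment of the call.
- robot.hand_in(): hands the job in; it is judged then, once.
The state is a dict: "time": time; "q": joint angles; "joint_velocities": joint speeds; "joint_torque": joint torques, N m; "position": TCP position; "tool_rot": TCP orientation; "ft_force": force on the tool from outside, world axes, zero at the start; "moment": the same for the moment, N m; "grip_width": finger opening in m; "grip_force": force on a finger pad.
Only numpy, scipy, OpenCV 4.12 (cv2) and the standard library are available. Lean on these libraries where they do the work, as an engineer would, in place of code of your own. Each camera call takes 0.05 s, during which the arm holds its last target. There are 200 camera calls.

### The job

The tall reagent bottle was left standing in the white specimen box: stand it in the square steel tray, and stand every specimen jar from the paper sheet upright inside the box. Then lower the box's lid fully shut without letting it slam, and take the scanner and hold it steady, nose down and squarely above the bar label on the closed lid (its long side along the label's), about 9 cm off it, for a good second. Finally stand the scanner back in its black cradle, and leave the mug and the stepped wooden block where they are.

Things in the scene. Friction and masses are not known exactly. Their poses are not given: they have to be found in the camera images.
- box: white open specimen box fixed to the table, 220 (x) by 250 (y) by 94 mm high outside, walls and floor 6 mm thick, so the inside is 208 by 238 mm and 88 mm deep. Origin at the centre of its underside, z up; its lid is hinged along the top of its +x side (away from the robot)
- lid (a joint): angle of the box's lid in rad: 0 fully shut, 1.5 to 1.72 (about upright) at the start, stop at 1.8. The lid is a plain white plate 220 (out from the hinge) by 250 (along the hinge) by 8 mm, 220 g, with no handle. The hinge has friction of 0.36 N m, so the lid stays at any angle; pushing its outer face near the free edge takes about 1 to 4 N
- lid_hinge (a point): point on the hinge axis at the middle of its length, 94 mm above the table, in the plane of the lid's inner face (the lid's inner face starts here). The frame turns with the lid: -x runs from the hinge to the free edge 220 mm away, y is along the hinge, z is the outward normal (up when shut); the outer face is at z = 8 mm
- lid_edge (a point): middle of the lid's free edge, on the outer face; axes as lid_hinge
- label (a point): centre of the bar label on the lid's outer face (up when shut), white 50 by 90 mm with black bars in a thin steel frame; its long side is along its y, z is the outward normal. It lies 140 mm from the hinge and 35 mm to the +y side of the lid's middle
- bottle: white reagent bottle with a grey cap, 150 mm tall, 250 g: body 58 mm in diameter up to 90 mm, sloping shoulder to 105 mm, neck 26 mm in diameter, cap 34 mm in diameter from 120 to 150 mm height. It starts upright inside the box and is too tall for the lid to shut. Origin at the centre of its underside, z up its axis
- tray: square shallow steel tray fixed to the table, 120 by 120 mm outside, floor and rim 4 mm thick, rim 12 mm high. Origin at the centre of its underside, z up
- dock: black shallow cradle of the scanner, fixed to the table, 80 (x) by 110 (y) mm outside, floor and rim 4 mm thick, rim 12 mm high. Origin at the centre of its underside, z up
- scanner: grey hand scanner standing nose down in its cradle, 132 mm tall, 220 g: nose 50 (x) by 76 (y) by 30 mm high, scan window on its underside; above it an upright grip 26 (x) by 36 (y) mm from 30 to 130 mm height, to be taken across x. Origin at the centre of its underside (the window), z up along the grip, y along the nose's long side; it looks along -z
- jar0: specimen jar, a squat clear cylinder 50 mm in diameter with a white screw cap 53 mm in diameter (cap from 42 to 58 mm height), 58 mm tall overall, 90 g; starts upright on the white paper sheet, or absent (None). Origin at the centre of its underside, z up its axis
- jar1: specimen jar, a squat clear cylinder 50 mm in diameter with a white screw cap 53 mm in diameter (cap from 42 to 58 mm height), 58 mm tall overall, 90 g; starts upright on the white paper sheet, or absent (None). Origin at the centre of its underside, z up its axis
- jar2: specimen jar, a squat clear cylinder 50 mm in diameter with a white screw cap 53 mm in diameter (cap from 42 to 58 mm height), 58 mm tall overall, 90 g; starts upright on the white paper sheet, or absent (None). Origin at the centre of its underside, z up its axis
- jar3: specimen jar, a squat clear cylinder 50 mm in diameter with a white screw cap 53 mm in diameter (cap from 42 to 58 mm height), 58 mm tall overall, 90 g; starts upright on the white paper sheet, or absent (None). Origin at the centre of its underside, z up its axis
- tumbler: dark steel mug without a handle, 84 mm in diameter, 150 mm tall, bystander; origin at the centre of its underside
- pinblock: stepped wooden block, 120 by 30 by 30 mm, bystander; origin at the centre of its underside
Things that resemble listed ones, but are neither listed nor needed, are in the scene too. What is meant by the scanner is not blue, pink or purple, and is the larger of those in its own colour.

How it is judged:
On the way, in this order (a step that is already met when the one before it is completed fails the run):
1. with the lid still open, the bottle stands in the steel tray and every jar stands upright inside the box (x of bottle in the frame of tray between -0.035 and 0.035 m and y of bottle in the frame of tray between -0.035 and 0.035 m and z of bottle in the frame of tray below 0.012 m and angle between bottle's own z axis and vertical below 0.12 rad and x of jar0 in the frame of box between -0.1 and 0.1 m and y of jar0 in the frame of box between -0.115 and 0.115 m and z of jar0 in the frame of box between -0.005 and 0.02 m and angle between each of jar0, jar1, jar2, jar3's own z axis and vertical below 0.2 rad and x of jar1 in the frame of box between -0.1 and 0.1 m and y of jar1 in the frame of box between -0.115 and 0.115 m and z of jar1 in the frame of box between -0.005 and 0.02 m and x of jar2 in the frame of box between -0.1 and 0.1 m and y of jar2 in the frame of box between -0.115 and 0.115 m and z of jar2 in the frame of box between -0.005 and 0.02 m and x of jar3 in the frame of box between -0.1 and 0.1 m and y of jar3 in the frame of box between -0.115 and 0.115 m and z of jar3 in the frame of box between -0.005 and 0.02 m and value of joint lid above 0.8 rad), for 0.2 s.
2. the lid is fully shut (value of joint lid below 0.05 rad), for 0.2 s.
3. the scanner is held steady, nose down and squarely over the label of the shut lid, 4 to 14 cm off it, for 1 s (x of scanner in the frame of label between -0.025 and 0.025 m and y of scanner in the frame of label between -0.03 and 0.03 m and z of scanner in the frame of label between 0.04 and 0.14 m and angle between the y axis of scanner and the y axis of label, either way round below 0.35 rad and angle between scanner's own z axis and vertical below 0.25 rad and linear speed of scanner below 0.03 m/s and value of joint lid below 0.05 rad), for 1 s.
At the end, for the whole second after the job is handed in: Lid shut (within 0.05 rad) with every jar inside the box, the bottle upright in the steel tray (centre within 35 mm of the tray's along each side), the scanner upright in its cradle (within 20 by 25 mm of its centre), all at rest and released (value of joint lid below 0.05 rad and x of jar0 in the frame of box between -0.1 and 0.1 m and y of jar0 in the frame of box between -0.115 and 0.115 m and z of jar0 in the frame of box between -0.005 and 0.07 m and x of jar1 in the frame of box between -0.1 and 0.1 m and y of jar1 in the frame of box between -0.115 and 0.115 m and z of jar1 in the frame of box between -0.005 and 0.07 m and x of jar2 in the frame of box between -0.1 and 0.1 m and y of jar2 in the frame of box between -0.115 and 0.115 m and z of jar2 in the frame of box between -0.005 and 0.07 m and x of jar3 in the frame of box between -0.1 and 0.1 m and y of jar3 in the frame of box between -0.115 and 0.115 m and z of jar3 in the frame of box between -0.005 and 0.07 m and x of bottle in the frame of tray between -0.035 and 0.035 m and y of bottle in the frame of tray between -0.035 and 0.035 m and z of bottle in the frame of tray below 0.012 m and angle between bottle's own z axis and vertical below 0.12 rad and x of scanner in the frame of dock between -0.02 and 0.02 m and y of scanner in the frame of dock between -0.025 and 0.025 m and z of scanner in the frame of dock below 0.01 m and angle between scanner's own z axis and vertical below 0.1 rad and linear speed of each of scanner, bottle below 0.03 m/s); the robot touches nothing.
It fails at once if the lid slams: it turns shut faster than 2 rad/s (velocity of joint lid below -2 rad/s).
It fails at once if the bottle is tipped over (angle between bottle's own z axis and vertical above 0.8 rad).
It fails at once if the mug is moved by more than 3 cm (distance of tumbler from where it was at the start of the episode above 0.03 m).
It fails at once if the wooden block is moved by more than 3 cm (distance of pinblock from where it was at the start of the episode above 0.03 m).
Of jar0, jar1, jar2, jar3 only 2 to 4 are there at a start; the rules pass over those that are not, and their reading is None.
At some moment in a run one of jar0, jar1, jar2, jar3 may be knocked a few centimetres aside while the robot is not near it.
It also fails if it takes over 210 s, if anything falls off the work surface, if the arm or the gripper's body presses on something with over 40 N, if the wrist force passes 120 N, or if a joint passes its speed limit or range.

## Working session

There is one attempt and no reset: what is moved stays moved. The work goes in short steps, Python scripts to look and compute and a tool call to move; the robot and the scene stay as the last step left them, time stands still between calls to the robot, and variables do not carry over. Pictures are saved under pics/ and viewed, at most 14 in all, crops included, and the job is handed in when it is done.

Besides the shell and the picture viewer there is one more tool, called after "Call:" by a JSON object that holds its "method" and its "body", one argument or row to a line. move_arm: Moves the arm, as the interface text tells. Its arguments: {"type":"object","properties":{"motion":{"type":"string"},"newtons":{"type":"number"}},"required":["motion"]}

```bash
mkdir -p pics; ls
cat > h.py <<'E'
import numpy as np, cv2
from scipy.spatial.transform import Rotation as R
from rig import robot
def cam(n):
    m=robot.camera_model(n); p,d=robot.camera(n)
    a=np.array(m['attitude']); Rm=R.from_quat(a).as_matrix() if a.shape==(4,) else a
    return p,d,np.array(m['mtx']),np.array(m['position']),Rm
def pts(d,K,t,Rm):
    v,u=np.mgrid[:d.shape[0],:d.shape[1]]
    c=np.stack([(u-K[0,2])/K[0,0]*d,(v-K[1,2])/K[1,1]*d,d],-1)
    return c@Rm.T+t
def save(n,p): cv2.imwrite('pics/'+n+'.png',cv2.cvtColor(p,cv2.COLOR_RGB2BGR))
E
python3 - <<'E'
from h import *
for n in ('top','side'):
    p,d,K,t,Rm=cam(n); save(n+'0',p); np.savez(n+'0.npz',p=p,d=d,K=K,t=t,R=Rm); print(n,K.tolist(),t,Rm.tolist(),robot.camera_model(n)['attitude'],d.min(),d.max())
print(robot.get_obs())
E
```

```text
pics
top [[557.0046927740992, 0.0, 307.99016541667396], [0.0, 557.0046927740992, 241.1752388432626], [0.0, 0.0, 1.0]] [0.34541331 0.10491648 1.32452273] [[0.010680568993615953, -0.9925283186611616, 0.12154613157817992], [-0.9999429488189148, -0.0105823239088005, 0.0014537977927909368], [-0.00015669494473010553, -0.12155472461544573, -0.9925847189889421]] [ 0.70955049 -0.70201884  0.04276984 -0.0433403 ] 0.0 2.2319837
side [[503.19661904504153, 0.0, 323.38934433036866], [0.0, 503.19661904504153, 239.46568055562685], [0.0, 0.0, 1.0]] [-0.41008956  0.93536364  0.78833423] [[-0.6776475600847041, -0.35472728811783116, 0.6441757022550731], [-0.7352438771519907, 0.34408306838247393, -0.5839719883376344], [-0.014499152449573727, -0.8693534339479374, -0.4939781184032072]] [-0.34360133  0.7930493  -0.45814473  0.20763995] 0.0 3.8780122
{'time': 0.1, 'q': array([-1.28748333e+00,  5.28427673e-01,  1.43379037e+00, -2.99115797e-06,
        1.18143353e+00, -1.78514473e-01]), 'joint_velocities': array([ 0.00072656, -0.00200758, -0.00189857,  0.00157497,  0.00062763,
        0.00052887]), 'joint_torque': array([-8.58363746e-04, -4.40985453e+01, -1.77150428e+01,  6.34462922e-02,
        5.33335574e-02, -4.92866479e-05]), 'position': array([ 0.27831912, -0.55886706,  0.22963088]), 'tool_rot': array([ 9.73457031e-01,  2.28867536e-01, -5.52994674e-05, -1.02797555e-03]), 'ft_force': array([-0.35020954, -0.23594909, -0.200748  ]), 'moment': array([ 0.00983433, -0.01859644, -0.0033738 ]), 'grip_force': 0.0, 'grip_width': 0.08693519376702306}
```

View pics/top0.png

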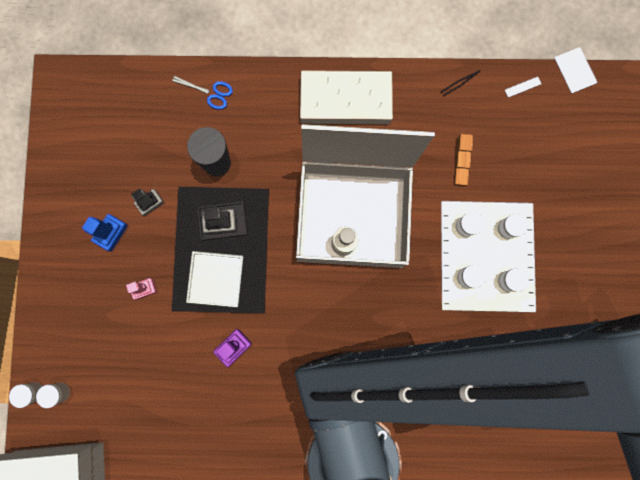

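View pics/side0.png

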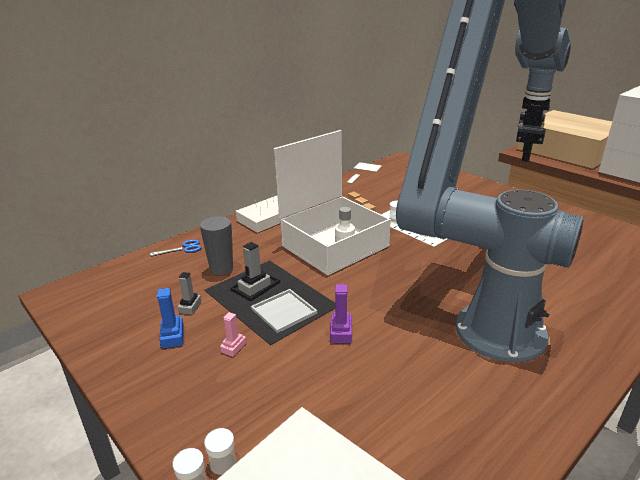

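In the top view the box is at (355,215), with the bottle in it at (346,238). The steel tray is at (215,279), the mug at (208,150) and the wooden block at (463,160). Four jars stand on the sheet, at (468,225), (514,226), (472,277) and (514,280); the pair at (22,395) and (48,396) is off the sheet, so not wanted.

Scanner candidates are grey in the black cradle (217,218), small grey (146,201), blue (103,232), pink (140,288) and purple (232,348). I choose the larger grey one in the cradle.

```bash
cat > m.py <<'E'
from h import *
z=np.load('top0.npz'); p,d,K,t,Rm=[z[k] for k in('p','d','K','t','R')]
P=pts(d,K,t,Rm); Z=P[...,2]; Z=np.where(d>0,Z,-1); 
print('table z',np.median(Z[300:400,120:200]))
def reg(name,box,lo,hi,mask=None):
    u0,v0,u1,v1=box; m=np.zeros(Z.shape,bool); m[v0:v1,u0:u1]=1
    m&=(Z>lo)&(Z<hi)
    if mask is not None: m&=mask
    m=cv2.morphologyEx(m.astype(np.uint8),cv2.MORPH_OPEN,np.ones((2,2),np.uint8))
    n,l,s,c=cv2.connectedComponentsWithStats(m)
    for i in range(1,n):
        if s[i,4]<25: continue
        q=P[l==i]; (cx,cy),(w,h),a=cv2.minAreaRect(q[:,:2].astype(np.float32)*1000)
        print(name,'n',s[i,4],'rect c %.0f %.0f  %.0fx%.0f a%.1f'%(cx,cy,w,h,a),'z %.3f'%np.median(q[:,2]),'mean',q[:,:2].mean(0).round(4))
reg('jar',(435,195,540,320),.05,.066)
reg('bottlecap',(325,220,370,262),.145,.17)
reg('rim',(285,155,425,275),.085,.1)
hsv=cv2.cvtColor(p,cv2.COLOR_RGB2HSV)
reg('tray',(180,240,255,315),-.004,.02,hsv[...,2]>120)
reg('dockrim',(190,195,255,245),.006,.018)
reg('grip',(190,195,255,245),.12,.145)
reg('nose',(190,195,255,245),.028,.045)
reg('small',(125,180,165,220),.05,.15)
reg('mug',(180,120,240,185),.14,.16)
reg('block',(445,130,485,195),.008,.05)
reg('lid',(290,115,440,175),.12,.33)
reg('mat',(160,180,280,325),-.004,.004,hsv[...,2]<50)
m=np.zeros(Z.shape,bool);m[115:175,290:440]=1
q=P[m&(Z>.11)]; print('lid slope',np.polyfit(q[:,2]-.094,q[:,0],1),q.min(0),q.max(0))
c=p[185:325,165:280]; save('crop0',cv2.resize(c,None,fx=5,fy=4.2*1.0))
E
python3 m.py
```

```text
table z 0.00041877932081346714
jar n 413 rect c 467 -99  52x472 a24.4 z 0.058 mean [ 0.5439 -0.2702]
jar n 424 rect c 464 -153  51x565 a19.4 z 0.058 mean [ 0.5398 -0.3691]
jar n 430 rect c 400 -104  51x428 a7.7 z 0.058 mean [ 0.4221 -0.2708]
jar n 438 rect c 395 -155  51x527 a5.3 z 0.058 mean [ 0.4147 -0.3682]
bottlecap n 201 rect c 437 64  32x198 a56.5 z 0.156 mean [0.4986 0.023 ]
rim n 968 rect c 519 -5  266x358 a87.1 z 0.091 mean [0.6029 0.0191]
rim n 209 rect c 417 -36  65x310 a38.9 z 0.092 mean [ 0.4706 -0.1001]
rim n 35 rect c 418 66  26x163 a70.7 z 0.097 mean [0.4805 0.045 ]
rim n 102 rect c 418 47  50x179 a36.0 z 0.092 mean [ 0.451 -0.   ]
tray n 2684 rect c 407 244  286x123 a85.4 z 0.005 mean [0.4123 0.3243]
tray n 28 rect c 332 394  5x21 a0.6 z 0.001 mean [0.3315 0.3944]
dockrim n 27 rect c 466 236  356x17 a49.6 z 0.008 mean [0.5674 0.3551]
dockrim n 32 rect c 564 260  38x4 a8.0 z 0.008 mean [0.5645 0.2605]
dockrim n 39 rect c 543 361  38x10 a8.3 z 0.009 mean [0.5405 0.3633]
dockrim n 43 rect c 513 346  11x33 a0.1 z 0.007 mean [0.5107 0.3486]
dockrim n 29 rect c 519 270  4x
[... 1189 characters left out ...]
mat n 50 rect c 478 410  31x15 a49.3 z 0.002 mean [0.4796 0.4105]
mat n 37 rect c 482 316  31x10 a82.8 z 0.003 mean [0.4823 0.317 ]
mat n 124 rect c 449 404  35x36 a84.2 z 0.002 mean [0.4509 0.4023]
mat n 176 rect c 392 263  323x64 a85.0 z 0.002 mean [0.4038 0.4046]
mat n 34 rect c 370 411  12x22 a0.7 z 0.002 mean [0.3686 0.4097]
mat n 26 rect c 369 255  15x12 a7.1 z 0.002 mean [0.3687 0.2552]
mat n 182 rect c 352 231  33x50 a0.5 z 0.002 mean [0.3488 0.2302]
mat n 56 rect c 348 386  29x18 a74.0 z 0.002 mean [0.3484 0.3845]
mat n 52 rect c 345 408  14x27 a0.6 z 0.002 mean [0.3442 0.4106]
lid slope [0.02469121 0.67157331] [ 0.66602585 -0.12643383  0.11000092] [0.68944388 0.12299714 0.32006973]
```

View pics/crop0.png

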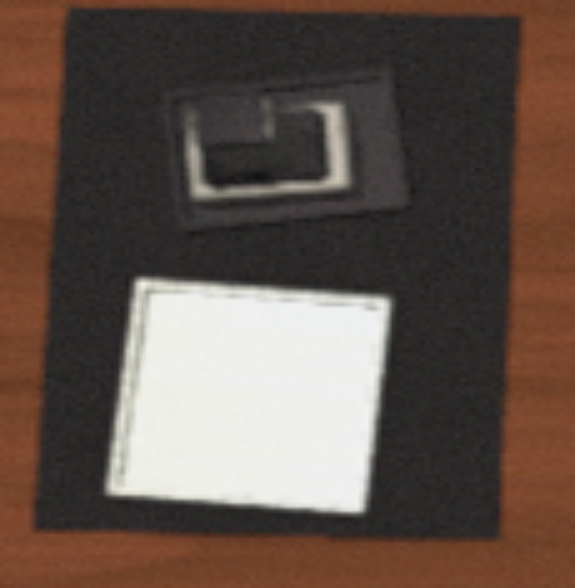

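The crop shows the larger grey scanner in its cradle: grip top at (232,120), nose at (265,150), turned about 7°, with the steel tray below it at (248,395). The other grey one is only 9 cm tall. A few invalid pixels skewed some of the fits, so I'll redo those.

```bash
sed -i "s/q=P\[l==i\];/q=P[(l==i)\&(Z>lo)\&(Z<hi)];/; /'mat'/d; /crop0/d" m.py; python3 m.py
python3 - <<'E'
import sys
from h import *
z=np.load('top0.npz'); p,d,K,t,Rm=[z[k] for k in('p','d','K','t','R')]
# tray outline ray cast at z=.012 ; dock mask outline
m=np.zeros(p.shape[:2],np.uint8); m[245:312,180:250]=(p[245:312,180:250].min(2)>110)
c=max(cv2.findContours(m,0,2)[0],key=cv2.contourArea); c=c.reshape(-1,2).astype(float)
r=np.c_[(c-K[[0,1],2])/K[0,0],np.ones(len(c))]@Rm.T; q=t+r*((.012-t[2])/r[:,2])[:,None]
print('tray',cv2.minAreaRect((q[:,:2]*1000).astype(np.float32)))
E
```

```text
table z 0.00041877932081346714
jar n 413 rect c 545 -270  49x50 a10.4 z 0.058 mean [ 0.5454 -0.2697]
jar n 424 rect c 542 -371  50x52 a3.0 z 0.058 mean [ 0.5417 -0.3699]
jar n 430 rect c 424 -270  50x48 a89.7 z 0.058 mean [ 0.4233 -0.2702]
jar n 438 rect c 416 -366  48x53 a2.2 z 0.058 mean [ 0.4159 -0.3666]
bottlecap n 201 rect c 501 24  30x30 a86.5 z 0.156 mean [0.4997 0.0241]
rim n 968 rect c 563 3  248x222 a87.1 z 0.093 mean [0.6061 0.0176]
rim n 209 rect c 470 -98  53x106 a43.5 z 0.094 mean [ 0.4697 -0.0961]
rim n 35 rect c 485 44  30x6 a38.1 z 0.096 mean [0.4841 0.0436]
rim n 102 rect c 454 -1  73x4 a86.4 z 0.093 mean [ 0.4536 -0.0009]
tray n 2684 rect c 413 325  123x123 a85.4 z 0.004 mean [0.4125 0.3251]
tray n 28 rect c 332 394  5x21 a0.6 z 0.001 mean [0.3315 0.3949]
dockrim n 27 rect c 576 368  9x18 a72.4 z 0.010 mean [0.5775 0.3677]
dockrim n 32 rect c 564 260  36x4 a8.0 z 0.012 mean [0.564  0.2607]
dockrim n 39 rect c 542 364  35x4 a8.3 z 0.010 mean [0.5413 0.3644]
dockrim n 43 rect c 514 346  10x32 a1.2 z 0.011 mean [0.5115 0.35  ]
dockrim n 29 rect c 520 269  2x29 a9.0 z 0.009 mean [0.5202 0.27  ]
dockrim n 29 rect c 515 303  5x30 a11.4 z 0.010 mean [0.5152 0.3031]
grip n 217 rect c 548 318  25x33 a7.7 z 0.135 mean [0.5479 0.3169]
nose n 227 rect c 547 318  47x74 a5.3 z 0.033 mean [0.5396 0.3075]
small n 210 rect c 595 488  20x30 a35.6 z 0.096 mean [0.5925 0.4858]
mug n 1164 rect c 694 329  80x81 a1.9 z 0.150 mean [0.6935 0.3295]
block n 671 rect c 706 -263  32x119 a84.9 z 0.022 mean [ 0.707  -0.2634]
lid n 4091 rect c 677 -3  248x11 a86.9 z 0.239 mean [ 0.6748 -0.0024]
lid slope [0.02469121 0.67157331] [ 0.66602585 -0.12643383  0.11000092] [0.68944388 0.12299714 0.32006973]
tray ((415.0727233886719, 326.21173095703125), (122.6626205444336, 122.2935562133789), 85.43336486816406)
```

Call:
{"method": "move_arm", "body": {
  "motion": "1 0.76 -0.70 -0.35 0.147;1 0.76 -0.70 -0.35 0.147;1 0.76 -0.70 -0.35 0.147;1 0.76 -0.70 -0.35 0.147;1 0.76 -0.70 -0.35 0.147;1 0.76 -0.70 -0.35 0.147;1 0.76 -0.70 -0.35 0.147;1 0.76 -0.70 -0.35 0.147;1 0.76 -0.70 -0.35 0.147",
  "newtons": 20
}}

```text
time: 0.85
position: [0.3518, -0.3677, 0.3]
tool_rot: [1.0, -0.0, -0.0, 0.0]
ft_force: [-0.6, -0.1, 1.0]
grip_width: 0.087
grip_force: 0.0
```

```bash
cat >> h.py <<'E'
def goto(x,y,z,yaw=0.):
    "shift and turn in move units from the measured pose"
    o=robot.get_obs(); M=R.from_quat(o['tool_rot']).as_matrix()
    s=M.T@(np.array([x,y,z])-o['position'])/.2
    cur=np.arctan2(M[1,0],M[0,0]); tr=(cur-yaw+np.pi/2)%np.pi-np.pi/2
    print('t %.1f'%o['time'],o['position'].round(4),'yaw %.3f'%cur,'w %.3f f %.1f'%(o['grip_width'],o['grip_force']),'F',o['ft_force'].round(1),'| shift',s.round(3),'turn %.3f'%(tr/np.pi),'rows',np.linalg.norm(s)*.2/.0417)
E
python3 -c "
from h import *
goto(.5005,.024,.28)"
```

```text
t 0.8 [ 0.3518 -0.3677  0.3   ] yaw -0.001 w 0.087 f 0.0 F [-0.6 -0.1  1. ] | shift [ 0.742 -1.959  0.099] turn -0.000 rows 10.05759644558967
```

Call:
{"method": "move_arm", "body": {
  "motion": "1 0.37 -1 0.05 0;1 0.37 -1 0.05 0;1 0.37 -1 0.05 0;1 0.37 -1 0.05 0;1 0.37 -1 0.05 0;1 0.37 -1 0.05 0;1 0.37 -1 0.05 0"
}}

```text
time: 1.43
position: [0.4265, -0.1656, 0.2896]
tool_rot: [1.0, 0.001, -0.001, -0.0]
ft_force: [0.3, -1.0, -0.1]
grip_width: 0.0871
grip_force: 0.0
```

Call:
{"method": "move_arm", "body": {
  "motion": "1 0.37 -0.96 0.05 0;1 0.37 -0.96 0.05 0;1 0.37 -0.96 0.05 0;1 0.37 -0.96 0.05 0;1 0.37 -0.96 0.05 0;1 0.37 -0.96 0.05 0;1 0.37 -0.96 0.05 0;1 0.37 -0.96 0.05 0;1 0.37 -0.96 0.05 0"
}}

```text
time: 2.18
position: [0.5003, 0.0232, 0.2802]
tool_rot: [1.0, -0.002, -0.0, 0.0]
ft_force: [-0.4, -0.5, 0.4]
grip_width: 0.0869
grip_force: 0.0
```

```bash
python3 -c "
from h import *
goto(.5005,.024,.13)
p,d,K,t,Rm=cam('wrist'); P=pts(d,K,t,Rm); Z=P[...,2]
m=(Z>.147)&(Z<.165)&(d>0)&(abs(P[...,0]-.5)<.04)&(abs(P[...,1]-.024)<.04); q=P[m]; print(m.sum(),q.min(0),q.max(0),q.mean(0))
save('w1',p)"
```

```text
t 2.2 [0.5003 0.0232 0.2802] yaw -0.003 w 0.087 f 0.0 F [-0.4 -0.5  0.4] | shift [ 0.001 -0.005  0.751] turn -0.001 rows 3.602927982850326
1522 [0.48631744 0.00814356 0.14711086] [0.51922716 0.0409838  0.15817689] [0.5035338  0.0244726  0.15567815]
```

View pics/w1.png

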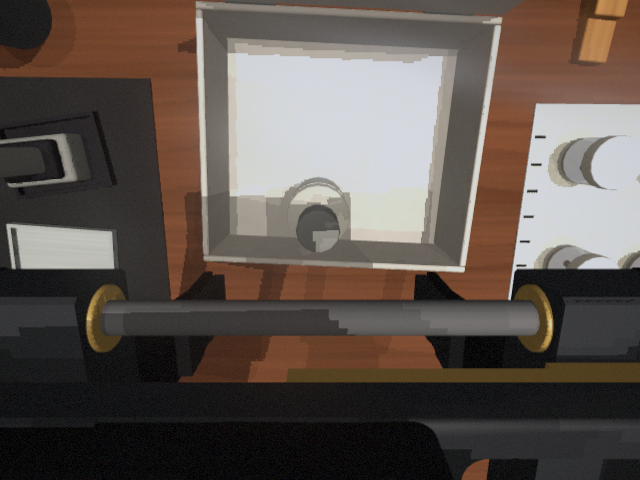

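The wrist view shows the bottle cap at (318,230), centred between the fingers and clear of the front wall, at (0.502, 0.0245). Descending to grip it.

Call:
{"method": "move_arm", "body": {
  "motion": "1 0.01 -0.007 0.3 0;1 0.01 -0.007 0.6 0;1 0.01 -0.007 0.75 0;1 0.01 -0.007 0.75 0;1 0.01 -0.007 0.75 0;-1 0.01 -0.007 0.75 0;-1 0.01 -0.007 0.75 0;-1 0.01 -0.007 0.75 0;-1 0.01 -0.007 0.75 0;-1 0.01 -0.007 0.75 0;-1 0.01 -0.007 0.75 0;-1 0.01 -0.007 0.75 0",
  "newtons": 25
}}

```text
time: 3.23
position: [0.5025, 0.027, 0.1313]
tool_rot: [1.0, 0.0, 0.001, 0.0]
ft_force: [0.2, 0.0, -0.3]
grip_width: 0.0481
grip_force: 0.0
```

Call:
{"method": "move_arm", "body": {
  "motion": "-1 0 0 0 0;-1 0 0 0 0;-1 0 0 -0.2 0;-1 0 0 -0.4 0;-1 0 0 -0.6 0;-1 0 0 -0.75 0;-1 0 0 -0.75 0;-1 0 0 -0.75 0"
}}

```text
time: 3.9
position: [0.5028, 0.0269, 0.2818]
tool_rot: [1.0, 0.0, 0.002, 0.0]
ft_force: [-0.2, -0.6, -3.0]
grip_width: 0.0335
grip_force: 25.0
```

```bash
python3 -c "
from h import *
goto(.4145,.3255,.28)
goto(.4145,.3255,.130)
"
```

```text
t 3.9 [0.5028 0.0269 0.2818] yaw 0.000 w 0.033 f 25.0 F [-0.2 -0.6 -3. ] | shift [-0.441 -1.493  0.007] turn 0.000 rows 7.466139062072974
t 3.9 [0.5028 0.0269 0.2818] yaw 0.000 w 0.033 f 25.0 F [-0.2 -0.6 -3. ] | shift [-0.444 -1.493  0.757] turn 0.000 rows 8.306193419226446
```

Call:
{"method": "move_arm", "body": {
  "motion": "-1 -0.1 -0.2 0 0;-1 -0.2 -0.4 0 0;-1 -0.22 -0.6 0 0;-1 -0.22 -0.75 0 0;-1 -0.22 -0.75 0 0"
}}

```text
time: 4.32
position: [0.4552, 0.1821, 0.2781]
tool_rot: [1.0, 0.003, -0.003, -0.002]
ft_force: [0.2, -0.4, -2.6]
grip_width: 0.0337
grip_force: 25.0
```

Call:
{"method": "move_arm", "body": {
  "motion": "-1 -0.1 -0.2 0 0;-1 -0.2 -0.4 0 0;-1 -0.22 -0.6 0 0;-1 -0.22 -0.745 0 0;-1 -0.22 -0.745 0 0;-1 -0.22 -0.745 0.15 0;-1 -0.22 -0.745 0.3 0;-1 -0.22 -0.745 0.45 0;-1 -0.22 -0.745 0.6 0;-1 -0.22 -0.745 0.67 0;-1 -0.22 -0.745 0.67 0;-1 -0.22 -0.745 0.67 0"
}}

```text
time: 5.32
position: [0.4129, 0.3246, 0.1444]
tool_rot: [1.0, -0.0, -0.003, 0.001]
ft_force: [0.6, -0.2, -2.5]
grip_width: 0.0336
grip_force: 25.0
```

Call:
{"method": "move_arm", "body": {
  "motion": "-1 0 0 0.01 0;-1 0 0 0.02 0;-1 0 0 0.02 0"
}}

```text
time: 5.57
position: [0.4148, 0.3261, 0.1433]
tool_rot: [1.0, -0.0, 0.001, -0.0]
ft_force: [0.2, 0.2, -1.9]
grip_width: 0.0329
grip_force: 25.0
```

```bash
python3 -c "
from h import *
goto(.4145,.3255,.130)
p,d,K,t,Rm=cam('side'); save('s1',p[200:380,180:420].repeat(3,0).repeat(3,1))
"
```

```text
t 5.6 [0.4148 0.3261 0.1433] yaw -0.000 w 0.033 f 25.0 F [ 0.2  0.2 -1.9] | shift [-0.001  0.003  0.066] turn -0.000 rows 0.31880657525360656
```

View pics/s1.png

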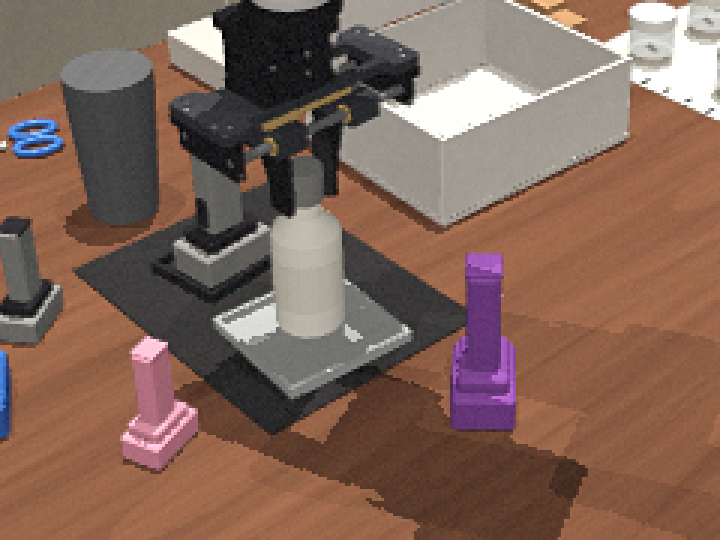

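The bottle hangs upright over the tray centre (base at about (310,325) in the crop), just above the floor. Lowering in small steps until it touches.

Call:
{"method": "move_arm", "body": {
  "motion": "-1 0 0 0.01 0;-1 0 0 0.02 0;-1 0 0 0.025 0;-1 0 0 0.025 0"
}}

```text
time: 5.95
position: [0.414, 0.3259, 0.1374]
tool_rot: [1.0, 0.0, -0.0, 0.0]
ft_force: [-0.2, -0.5, -2.4]
grip_width: 0.0333
grip_force: 25.0
```

Call:
{"method": "move_arm", "body": {
  "motion": "-1 0 0 0.01 0;-1 0 0 0.015 0;-1 0 0 0.015 0;-1 0 0 0.015 0"
}}

```text
time: 6.28
position: [0.4141, 0.3259, 0.1344]
tool_rot: [1.0, -0.0, -0.0, 0.0]
ft_force: [-0.4, -0.4, -3.0]
grip_width: 0.0331
grip_force: 25.0
```

Call:
{"method": "move_arm", "body": {
  "motion": "-1 0 0 0.01 0;-1 0 0 0.01 0;-1 0 0 0.01 0;-1 0 0 0.01 0"
}}

```text
time: 6.62
position: [0.4142, 0.326, 0.1325]
tool_rot: [1.0, -0.0, 0.0, -0.0]
ft_force: [0.1, 0.3, -2.4]
grip_width: 0.0334
grip_force: 25.0
```

Call:
{"method": "move_arm", "body": {
  "motion": "-1 0 0 0.01 0;-1 0 0 0.01 0;-1 0 0 0.01 0;-1 0 0 0.01 0"
}}

```text
time: 6.95
position: [0.4142, 0.326, 0.1305]
tool_rot: [1.0, 0.0, -0.0, 0.0]
ft_force: [-0.1, -0.2, -2.5]
grip_width: 0.0334
grip_force: 25.0
```

Call:
{"method": "move_arm", "body": {
  "motion": "-1 0 0 0.01 0;-1 0 0 0.01 0;-1 0 0 0.01 0;-1 0 0 0.01 0"
}}

```text
time: 7.28
position: [0.4155, 0.3262, 0.1297]
tool_rot: [1.0, 0.0, 0.001, -0.0]
ft_force: [0.5, -1.3, 5.7]
grip_width: 0.0333
grip_force: 25.0
```

Contact is felt (5.7 N upward). Releasing, rising and going to the jars.

Call:
{"method": "move_arm", "body": {
  "motion": "0 0 0 0 0;1 0 0 0 0;1 0 0 0 0;1 0 0 0 0;1 0 0 0 0;1 0 0 -0.15 0;1 0 0 -0.3 0;1 0 0 -0.5 0;1 0 0 -0.5 0;1 0 0 -0.5 0"
}}

```text
time: 8.12
position: [0.4156, 0.3268, 0.2309]
tool_rot: [1.0, 0.0, 0.003, -0.001]
ft_force: [0.4, -0.8, -0.6]
grip_width: 0.0851
grip_force: 0.0
```

Call:
{"method": "move_arm", "body": {
  "motion": "1 0.01 1 0 0;1 0.01 1 0 0;1 0.01 1 0 0;1 0.01 1 0 0;1 0.01 1 0 0;1 0.01 1 0 0"
}}

```text
time: 8.62
position: [0.4151, 0.1213, 0.2272]
tool_rot: [1.0, -0.003, -0.002, 0.001]
ft_force: [-0.3, 1.1, 1.0]
grip_width: 0.0872
grip_force: 0.0
```

Call:
{"method": "move_arm", "body": {
  "motion": "1 0.01 1 0 0;1 0.01 1 0 0;1 0.01 1 0 0;1 0.01 1 0 0;1 0.01 1 0 0;1 0.01 1 0 0"
}}

```text
time: 9.12
position: [0.4193, -0.0791, 0.2278]
tool_rot: [1.0, -0.003, 0.0, 0.001]
ft_force: [0.3, 0.7, -0.7]
grip_width: 0.0867
grip_force: 0.0
```

Call:
{"method": "move_arm", "body": {
  "motion": "1 -0.1 0.98 -0.1 0;1 -0.1 0.98 -0.1 0;1 -0.1 0.98 -0.1 0;1 -0.1 0.98 -0.1 0;1 -0.1 0.98 -0.1 0;1 -0.1 0.98 -0.1 0;1 -0.1 0.98 -0.1 0"
}}

```text
time: 9.7
position: [0.398, -0.2702, 0.2474]
tool_rot: [1.0, -0.001, -0.001, -0.001]
ft_force: [0.5, 0.4, -0.2]
grip_width: 0.087
grip_force: 0.0
```

```bash
cat > jars.py <<'E'
from h import *
import sys
goto(*[float(a) for a in sys.argv[1:4]])
for n in ('top','wrist'):
    p,d,K,t,Rm=cam(n); P=pts(d,K,t,Rm); Z=np.where(d>0,P[...,2],-1)
    m=((Z>.05)&(Z<.072)&(P[...,1]<.13)&(P[...,0]>.3)&(P[...,0]<.68)).astype(np.uint8)
    c,l,s,_=cv2.connectedComponentsWithStats(m)
    for i in range(1,c):
        if s[i,4]<120: continue
        q=P[l==i]; zt=np.median(q[:,2]); q=q[abs(q[:,2]-zt)<.006]
        a=q.min(0);b=q.max(0)
        if 0.035<(b-a)[0]<.075 and .035<(b-a)[1]<.075: print(n,((a+b)/2).round(4)[:2],'size',(b-a)[:2].round(3),'z %.3f'%zt)
    save(n+'_j',p)
E
python3 jars.py .424 -.27 .039
python3 - <<'E'
from h import *
p,d,K,t,Rm=cam('top'); P=pts(d,K,t,Rm); m=(d>0)&(P[...,2]>.147)&(P[...,2]<.16)&(abs(P[...,0]-.414)<.05)&(abs(P[...,1]-.326)<.05)
q=P[m]; print('bottle',len(q),(q.min(0)+q.max(0))/2,np.median(q[:,2]))
E
```

```text
t 9.7 [ 0.398  -0.2702  0.2474] yaw -0.003 w 0.087 f 0.0 F [ 0.5  0.4 -0.2] | shift [1.310e-01 1.000e-03 1.042e+00] turn -0.001 rows 5.036916652949903
top [ 0.5467 -0.2691] size [0.051 0.052] z 0.058
top [ 0.543  -0.3694] size [0.052 0.053] z 0.058
wrist [ 0.5476 -0.2703] size [0.052 0.052] z 0.058
wrist [ 0.5441 -0.3707] size [0.053 0.052] z 0.058
wrist [ 0.4255 -0.2712] size [0.052 0.052] z 0.058
wrist [ 0.4185 -0.3674] size [0.052 0.052] z 0.058
bottle 204 [0.41596083 0.32519145 0.15348878] 0.15407895045322761
```

Call:
{"method": "move_arm", "body": {
  "motion": "1 0.136 0.003 0.2 0;1 0.136 0.003 0.4 0;1 0.136 0.003 0.6 0;1 0.136 0.003 0.8 0;1 0.136 0.003 0.9 0;1 0.136 0.003 1 0;1 0.136 0.003 1 0;1 0.136 0.003 1 0",
  "newtons": 15
}}

```text
time: 10.52
position: [0.425, -0.2684, 0.0479]
tool_rot: [1.0, 0.001, -0.001, -0.001]
ft_force: [0.3, -0.4, 0.5]
grip_width: 0.087
grip_force: 0.0
```

Call:
{"method": "move_arm", "body": {
  "motion": "1 0 0 0.04 0;-1 0 0 0.04 0;-1 0 0 0.04 0;-1 0 0 0.04 0;-1 0 0 0.04 0;-1 0 0 0.04 0;-1 0 0 0.04 0;-1 0 0 0.04 0;-1 0 0 0.04 0;-1 0 0 0.04 0"
}}

```text
time: 11.35
position: [0.4255, -0.2709, 0.0409]
tool_rot: [1.0, -0.0, 0.0, 0.0]
ft_force: [0.2, -0.6, 4.3]
grip_width: 0.0525
grip_force: 15.0
```

```bash
python3 -c "
from h import *
goto(.5159,.0604,.2)
o=robot.get_obs();m=robot.camera_model('wrist'); print(np.array(m['position'])-o['position'])"
```

```text
t 11.3 [ 0.4255 -0.2709  0.0409] yaw -0.000 w 0.053 f 15.0 F [ 0.2 -0.6  4.3] | shift [ 0.452 -1.656 -0.796] turn -0.000 rows 9.076532431863516
[0.06646872 0.00022308 0.15418406]
```

Call:
{"method": "move_arm", "body": {
  "motion": "-1 0 0 -0.15 0;-1 0 0 -0.35 0;-1 0 0 -0.55 0;-1 0 0 -0.7 0;-1 0.1 -0.2 -0.7 0;-1 0.2 -0.4 -0.7 0;-1 0.3 -0.6 -0.7 0;-1 0.36 -0.82 -0.7 0;-1 0.36 -0.82 -0.7 0"
}}

```text
time: 12.1
position: [0.4975, -0.1016, 0.1803]
tool_rot: [1.0, 0.002, -0.001, -0.001]
ft_force: [-0.6, -0.6, -0.7]
grip_width: 0.0523
grip_force: 15.0
```

Call:
{"method": "move_arm", "body": {
  "motion": "-1 0.1 -0.2 0 0;-1 0.2 -0.4 0 0;-1 0.3 -0.6 0 0;-1 0.37 -0.82 0 0;-1 0.37 -0.82 0 0;-1 0.37 -0.82 0 0;-1 0.37 -0.82 0 0"
}}

```text
time: 12.68
position: [0.5706, 0.0579, 0.1799]
tool_rot: [1.0, 0.001, -0.001, 0.0]
ft_force: [0.7, -0.9, -0.7]
grip_width: 0.0524
grip_force: 15.0
```

```bash
python3 jars.py .5718 .0576 .047
```

```text
t 12.7 [0.5706 0.0579 0.1799] yaw 0.002 w 0.052 f 15.0 F [ 0.7 -0.9 -0.7] | shift [0.007 0.001 0.665] turn 0.001 rows 3.187258422288794
top [ 0.5468 -0.2688] size [0.052 0.053] z 0.058
top [ 0.5432 -0.3693] size [0.052 0.052] z 0.058
top [ 0.4169 -0.3665] size [0.05  0.053] z 0.058
```

View pics/wrist_j.png

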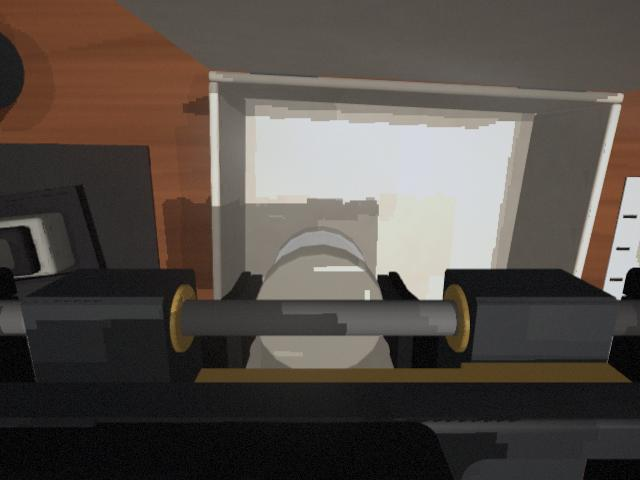

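The jar (320,300) is held upright between the fingers, over the far-left part of the box floor and clear of its walls. Lowering it and releasing.

Call:
{"method": "move_arm", "body": {
  "motion": "-1 0 0 0.15 0;-1 0 0 0.3 0;-1 0 0 0.45 0;-1 0 0 0.55 0;-1 0 0 0.62 0;-1 0 0 0.66 0;-1 0 0 0.66 0;-1 0 0 0.66 0;-1 0 0 0.66 0"
}}

```text
time: 13.53
position: [0.5721, 0.0565, 0.0494]
tool_rot: [1.0, -0.001, 0.001, 0.0]
ft_force: [-0.2, 0.3, -0.1]
grip_width: 0.0521
grip_force: 15.0
```

Call:
{"method": "move_arm", "body": {
  "motion": "-1 0 0 0.005 0;0.5 0 0 0.005 0;0.5 0 0 0.005 0;0.5 0 0 0.005 0;0.5 0 0 -0.1 0;0.5 0 0 -0.25 0;0.5 0 0 -0.45 0;0.5 0 0 -0.65 0;0.5 0 0 -0.7 0;0.5 0 0 -0.7 0"
}}

```text
time: 14.37
position: [0.5741, 0.0573, 0.1928]
tool_rot: [1.0, 0.0, 0.005, 0.0]
ft_force: [-0.5, -0.7, 0.2]
grip_width: 0.0656
grip_force: 0.0
```

Call:
{"method": "move_arm", "body": {
  "motion": "1 -0.07 0.8 0 0;1 -0.07 0.8 0 0;1 -0.07 0.8 0 0;1 -0.07 0.8 0 0;1 -0.07 0.8 0 0;1 -0.07 0.8 0 0"
}}

```text
time: 14.87
position: [0.5561, -0.1042, 0.1866]
tool_rot: [1.0, -0.002, -0.002, -0.001]
ft_force: [0.2, 0.0, -0.4]
grip_width: 0.086
grip_force: 0.0
```

Call:
{"method": "move_arm", "body": {
  "motion": "1 -0.06 0.84 0 0;1 -0.06 0.84 0 0;1 -0.06 0.84 0 0;1 -0.06 0.84 0 0;1 -0.06 0.84 0 0;1 -0.06 0.84 0 0;1 -0.06 0.84 0 0"
}}

```text
time: 15.45
position: [0.5447, -0.2687, 0.1871]
tool_rot: [1.0, 0.0, -0.001, -0.001]
ft_force: [-0.3, 0.0, -0.2]
grip_width: 0.0868
grip_force: 0.0
```

```bash
python3 jars.py .547 -.2695 .04
```

```text
t 15.4 [ 0.5447 -0.2687  0.1871] yaw 0.000 w 0.087 f 0.0 F [-0.3  0.  -0.2] | shift [0.013 0.006 0.736] turn 0.000 rows 3.528485212395446
top [0.5707 0.057 ] size [0.052 0.051] z 0.064
wrist [ 0.5483 -0.2701] size [0.052 0.052] z 0.058
wrist [ 0.5444 -0.3706] size [0.052 0.052] z 0.058
```

Call:
{"method": "move_arm", "body": {
  "motion": "1 0.015 0.006 0.2 0;1 0.015 0.006 0.4 0;1 0.015 0.006 0.6 0;1 0.015 0.006 0.73 0;1 0.015 0.006 0.73 0;1 0.015 0.006 0.73 0;-1 0.015 0.006 0.73 0;-1 0.015 0.006 0.73 0;-1 0.015 0.006 0.73 0;-1 0.015 0.006 0.73 0;-1 0.015 0.006 0.73 0;-1 0.015 0.006 0.73 0"
}}

```text
time: 16.55
position: [0.5487, -0.272, 0.0435]
tool_rot: [1.0, -0.0, 0.001, 0.0]
ft_force: [0.3, 1.1, 0.8]
grip_width: 0.0551
grip_force: 0.7
```

Call:
{"method": "move_arm", "body": {
  "motion": "-1 0 0 0 0;-1 0 0 0 0;-1 0 0 0 0;-1 0 0 -0.15 0;-1 0 0 -0.35 0;-1 0 0 -0.55 0;-1 0 0 -0.7 0;-1 0 0 -0.7 0"
}}

```text
time: 17.22
position: [0.552, -0.2745, 0.1893]
tool_rot: [1.0, 0.0, 0.006, 0.004]
ft_force: [0.5, -1.1, -1.0]
grip_width: 0.0523
grip_force: 15.0
```

Call:
{"method": "move_arm", "body": {
  "motion": "-1 0.03 -0.2 0 0;-1 0.06 -0.4 0 0;-1 0.09 -0.6 0 0;-1 0.09 -0.8 0 0;-1 0.09 -1 0 0;-1 0.09 -1 0 0;-1 0.09 -1 0 0"
}}

```text
time: 17.8
position: [0.5654, -0.0693, 0.1814]
tool_rot: [1.0, 0.002, -0.001, -0.0]
ft_force: [-1.0, -0.8, -0.8]
grip_width: 0.0522
grip_force: 15.0
```

```bash
python3 jars.py .5662 -.0522 .048
```

```text
t 17.8 [ 0.5654 -0.0693  0.1814] yaw 0.004 w 0.052 f 15.0 F [-1.  -0.8 -0.8] | shift [ 0.006 -0.085  0.667] turn 0.001 rows 3.226075526079602
top [0.5701 0.0569] size [0.052 0.051] z 0.064
top [ 0.5434 -0.3698] size [0.052 0.054] z 0.058
top [ 0.417  -0.3655] size [0.051 0.053] z 0.058
wrist [0.572  0.0567] size [0.053 0.053] z 0.064
```

Call:
{"method": "move_arm", "body": {
  "motion": "-1 0.006 -0.08 0 0;-1 0.006 -0.08 0.15 0;-1 0.006 -0.08 0.3 0;-1 0.006 -0.08 0.45 0;-1 0.006 -0.08 0.55 0;-1 0.006 -0.08 0.62 0;-1 0.006 -0.08 0.66 0;-1 0.006 -0.08 0.66 0;-1 0.006 -0.08 0.66 0;-1 0.006 -0.08 0.66 0"
}}

```text
time: 18.73
position: [0.5683, -0.0569, 0.051]
tool_rot: [1.0, -0.001, 0.001, 0.0]
ft_force: [-0.1, -0.2, 0.1]
grip_width: 0.0522
grip_force: 15.0
```

Call:
{"method": "move_arm", "body": {
  "motion": "-1 0 0 0.005 0;0.5 0 0 0.005 0;0.5 0 0 0.005 0;0.5 0 0 0.005 0;0.5 0 0 -0.1 0;0.5 0 0 -0.25 0;0.5 0 0 -0.45 0;0.5 0 0 -0.65 0;0.5 0 0 -0.7 0;0.5 0 0 -0.7 0"
}}

```text
time: 19.57
position: [0.5702, -0.0564, 0.1948]
tool_rot: [1.0, 0.0, 0.005, 0.001]
ft_force: [-0.0, -0.3, -1.0]
grip_width: 0.0655
grip_force: 0.0
```

Call:
{"method": "move_arm", "body": {
  "motion": "1 -0.06 0.8 0 0;1 -0.06 0.8 0 0;1 -0.06 0.8 0 0;1 -0.06 0.8 0 0;1 -0.06 0.8 0 0;1 -0.06 0.8 0 0"
}}

```text
time: 20.07
position: [0.5543, -0.2173, 0.1884]
tool_rot: [1.0, -0.002, -0.001, -0.001]
ft_force: [0.2, 0.6, -0.7]
grip_width: 0.0865
grip_force: 0.0
```

Call:
{"method": "move_arm", "body": {
  "motion": "1 -0.06 0.8 0 0;1 -0.06 0.8 0 0;1 -0.06 0.8 0 0;1 -0.06 0.8 0 0;1 -0.06 0.8 0 0;1 -0.06 0.8 0 0;1 -0.06 0.8 0 0"
}}

```text
time: 20.65
position: [0.5431, -0.3733, 0.1889]
tool_rot: [1.0, 0.0, -0.001, -0.002]
ft_force: [0.7, 0.2, -0.1]
grip_width: 0.0872
grip_force: 0.0
```

```bash
python3 jars.py .5438 -.3700 .04
```

```text
t 20.6 [ 0.5431 -0.3733  0.1889] yaw 0.001 w 0.087 f 0.0 F [ 0.7  0.2 -0.1] | shift [ 0.006 -0.014  0.745] turn 0.000 rows 3.57278848937231
top [0.5703 0.0569] size [0.052 0.051] z 0.064
top [ 0.565  -0.0556] size [0.051 0.052] z 0.064
wrist [ 0.5449 -0.3705] size [0.052 0.052] z 0.058
```

Call:
{"method": "move_arm", "body": {
  "motion": "1 0.008 -0.014 0.2 0;1 0.008 -0.014 0.4 0;1 0.008 -0.014 0.6 0;1 0.008 -0.014 0.745 0;1 0.008 -0.014 0.745 0;1 0.008 -0.014 0.745 0;-1 0.008 -0.014 0.745 0;-1 0.008 -0.014 0.745 0;-1 0.008 -0.014 0.745 0;-1 0.008 -0.014 0.745 0;-1 0.008 -0.014 0.745 0;-1 0.008 -0.014 0.745 0"
}}

```text
time: 21.75
position: [0.5454, -0.3732, 0.0425]
tool_rot: [1.0, -0.0, 0.0, 0.0]
ft_force: [0.4, 0.8, 0.3]
grip_width: 0.0552
grip_force: 0.6
```

Call:
{"method": "move_arm", "body": {
  "motion": "-1 0 0 0 0;-1 0 0 0 0;-1 0 0 0 0;-1 0 0 -0.15 0;-1 0 0 -0.35 0;-1 0 0 -0.55 0;-1 0 0 -0.7 0;-1 0 0 -0.7 0"
}}

```text
time: 22.42
position: [0.5486, -0.3764, 0.189]
tool_rot: [1.0, 0.0, 0.005, 0.005]
ft_force: [1.2, -1.4, -0.1]
grip_width: 0.0528
grip_force: 15.0
```

Call:
{"method": "move_arm", "body": {
  "motion": "-1 -0.06 -0.2 0 0;-1 -0.12 -0.4 0 0;-1 -0.12 -0.6 0 0;-1 -0.12 -0.8 0 0;-1 -0.12 -1 0 0;-1 -0.12 -1 0 0"
}}

```text
time: 22.92
position: [0.518, -0.165, 0.18]
tool_rot: [1.0, 0.003, -0.003, -0.003]
ft_force: [-0.9, -0.1, -1.2]
grip_width: 0.0526
grip_force: 15.0
```

Call:
{"method": "move_arm", "body": {
  "motion": "-1 -0.06 -0.2 0 0;-1 -0.12 -0.4 0 0;-1 -0.12 -0.6 0 0;-1 -0.12 -0.8 0 0;-1 -0.12 -1 0 0;-1 -0.12 -1 0 0;-1 -0.12 -1 0 0"
}}

```text
time: 23.5
position: [0.4963, 0.0289, 0.1808]
tool_rot: [1.0, 0.002, -0.001, 0.0]
ft_force: [0.2, -0.7, -2.0]
grip_width: 0.0524
grip_force: 15.0
```

```bash
python3 jars.py .4979 .0613 .049
```

```text
t 23.5 [0.4963 0.0289 0.1808] yaw 0.005 w 0.052 f 15.0 F [ 0.2 -0.7 -2. ] | shift [ 0.01  -0.162  0.659] turn 0.002 rows 3.2542861248061943
top [ 0.417  -0.3669] size [0.05  0.052] z 0.058
wrist [0.572  0.0572] size [0.052 0.052] z 0.064
wrist [ 0.5668 -0.056 ] size [0.052 0.052] z 0.064
```

Call:
{"method": "move_arm", "body": {
  "motion": "-1 0.01 -0.16 0 0;-1 0.01 -0.16 0 0;-1 0.01 -0.16 0.15 0;-1 0.01 -0.16 0.3 0;-1 0.01 -0.16 0.45 0;-1 0.01 -0.16 0.55 0;-1 0.01 -0.16 0.62 0;-1 0.01 -0.16 0.66 0;-1 0.01 -0.16 0.66 0;-1 0.01 -0.16 0.66 0;-1 0.01 -0.16 0.66 0"
}}

```text
time: 24.52
position: [0.5, 0.0581, 0.05]
tool_rot: [1.0, -0.001, 0.001, 0.0]
ft_force: [-0.1, 0.2, -1.5]
grip_width: 0.0524
grip_force: 15.0
```

Call:
{"method": "move_arm", "body": {
  "motion": "-1 0 0 0.005 0;0.5 0 0 0.005 0;0.5 0 0 0.005 0;0.5 0 0 0.005 0;0.5 0 0 -0.1 0;0.5 0 0 -0.25 0;0.5 0 0 -0.45 0;0.5 0 0 -0.65 0;0.5 0 0 -0.7 0;0.5 0 0 -0.7 0"
}}

```text
time: 25.35
position: [0.5018, 0.0589, 0.1935]
tool_rot: [1.0, 0.0, 0.005, 0.0]
ft_force: [0.4, 0.1, -0.2]
grip_width: 0.0651
grip_force: 0.0
```

Call:
{"method": "move_arm", "body": {
  "motion": "1 -0.15 0.8 0 0;1 -0.15 0.8 0 0;1 -0.15 0.8 0 0;1 -0.15 0.8 0 0;1 -0.15 0.8 0 0;1 -0.15 0.8 0 0"
}}

```text
time: 25.85
position: [0.4681, -0.1025, 0.1883]
tool_rot: [1.0, -0.002, -0.001, -0.001]
ft_force: [0.4, 0.3, -0.2]
grip_width: 0.0863
grip_force: 0.0
```

Call:
{"method": "move_arm", "body": {
  "motion": "1 -0.2 1 0 0;1 -0.2 1 0 0;1 -0.2 1 0 0;1 -0.2 1 0 0;1 -0.2 1 0 0;1 -0.2 1 0 0;1 -0.2 1 0 0"
}}

```text
time: 26.43
position: [0.429, -0.3012, 0.1885]
tool_rot: [1.0, -0.001, -0.001, -0.001]
ft_force: [-0.5, 1.2, 0.1]
grip_width: 0.0871
grip_force: 0.0
```

```bash
python3 jars.py .418 -.367 .04
```

```text
t 26.4 [ 0.429  -0.3012  0.1885] yaw -0.002 w 0.087 f 0.0 F [-0.5  1.2  0.1] | shift [-0.053  0.331  0.742] turn -0.001 rows 3.9034971762559816
top [0.5705 0.0569] size [0.052 0.051] z 0.064
top [ 0.5659 -0.0556] size [0.05  0.051] z 0.064
top [0.4964 0.0588] size [0.05 0.05] z 0.064
wrist [ 0.4186 -0.3673] size [0.052 0.052] z 0.058
```

Call:
{"method": "move_arm", "body": {
  "motion": "1 -0.052 0.331 0 0;1 -0.052 0.331 0 0;1 -0.052 0.331 0.2 0;1 -0.052 0.331 0.4 0;1 -0.052 0.331 0.6 0;1 -0.052 0.331 0.742 0;1 -0.052 0.331 0.742 0;1 -0.052 0.331 0.742 0;-1 -0.052 0.331 0.742 0;-1 -0.052 0.331 0.742 0;-1 -0.052 0.331 0.742 0;-1 -0.052 0.331 0.742 0"
}}

```text
time: 27.53
position: [0.4197, -0.368, 0.0431]
tool_rot: [1.0, 0.0, 0.001, 0.001]
ft_force: [-1.0, 0.2, 0.2]
grip_width: 0.0679
grip_force: 0.0
```

Call:
{"method": "move_arm", "body": {
  "motion": "-1 0 0 0 0;-1 0 0 0 0;-1 0 0 0 0;-1 0 0 0 0;-1 0 0 0 0;-1 0 0 -0.15 0;-1 0 0 -0.35 0;-1 0 0 -0.55 0;-1 0 0 -0.7 0;-1 0 0 -0.7 0"
}}

```text
time: 28.37
position: [0.4214, -0.3704, 0.1873]
tool_rot: [1.0, 0.0, 0.004, 0.005]
ft_force: [0.4, -0.4, -0.8]
grip_width: 0.0528
grip_force: 15.0
```

Call:
{"method": "move_arm", "body": {
  "motion": "-1 0.08 -0.2 0 0;-1 0.15 -0.4 0 0;-1 0.18 -0.6 0 0;-1 0.18 -0.8 0 0;-1 0.18 -0.8 0 0;-1 0.18 -0.8 0 0"
}}

```text
time: 28.87
position: [0.4537, -0.2043, 0.1802]
tool_rot: [1.0, 0.002, -0.001, -0.001]
ft_force: [0.0, -1.1, -1.3]
grip_width: 0.0524
grip_force: 15.0
```

Call:
{"method": "move_arm", "body": {
  "motion": "-1 0.08 -0.2 0 0;-1 0.15 -0.4 0 0;-1 0.18 -0.6 0 0;-1 0.18 -0.79 0 0;-1 0.18 -0.79 0 0;-1 0.18 -0.79 0 0"
}}

```text
time: 29.37
position: [0.4909, -0.0485, 0.1806]
tool_rot: [1.0, 0.002, -0.0, 0.0]
ft_force: [0.4, -0.8, -1.6]
grip_width: 0.0526
grip_force: 15.0
```

```bash
python3 jars.py .4923 -.0485 .049
```

```text
t 29.4 [ 0.4909 -0.0485  0.1806] yaw 0.003 w 0.053 f 15.0 F [ 0.4 -0.8 -1.6] | shift [ 0.008 -0.     0.658] turn 0.001 rows 3.1558137825624857
top [0.5702 0.0569] size [0.052 0.051] z 0.064
top [0.4965 0.0599] size [0.051 0.048] z 0.064
wrist [0.5719 0.0565] size [0.052 0.052] z 0.064
wrist [ 0.5669 -0.0563] size [0.052 0.052] z 0.064
wrist [0.4987 0.0584] size [0.052 0.053] z 0.064
```

Call:
{"method": "move_arm", "body": {
  "motion": "-1 0.007 0.005 0.15 0;-1 0.007 0.005 0.3 0;-1 0.007 0.005 0.45 0;-1 0.007 0.005 0.55 0;-1 0.007 0.005 0.62 0;-1 0.007 0.005 0.66 0;-1 0.007 0.005 0.66 0;-1 0.007 0.005 0.66 0;-1 0.007 0.005 0.66 0"
}}

```text
time: 30.22
position: [0.493, -0.0514, 0.0496]
tool_rot: [1.0, -0.001, 0.001, 0.0]
ft_force: [0.4, -0.2, -0.8]
grip_width: 0.0528
grip_force: 15.0
```

Call:
{"method": "move_arm", "body": {
  "motion": "-1 0 0 0.005 0;0.5 0 0 0.005 0;0.5 0 0 0.005 0;0.5 0 0 0.005 0;0.5 0 0 -0.1 0;0.5 0 0 -0.25 0;0.5 0 0 -0.45 0;0.5 0 0 -0.65 0;0.5 0 0 -0.85 0;0.5 0 0 -1 0;0.5 0 0 -1 0;0.5 0 0 -1 0"
}}

```text
time: 31.22
position: [0.4932, -0.0504, 0.2513]
tool_rot: [1.0, 0.0, 0.003, 0.001]
ft_force: [-0.7, -0.1, 0.1]
grip_width: 0.0652
grip_force: 0.0
```

Call:
{"method": "move_arm", "body": {
  "motion": "-1 0 0.4 -0.75 0;-1 0 0.4 -0.75 0;-1 0 0.4 -0.75 0;-1 0 0.4 -0.75 0;-1 0 0.4 -0.75 0;-1 0 0.4 -0.75 0;-1 0 0.4 -0.75 0"
}}

```text
time: 31.8
position: [0.4911, -0.1297, 0.3969]
tool_rot: [1.0, -0.0, -0.002, -0.001]
ft_force: [0.0, 0.0, 0.1]
grip_width: 0.0263
grip_force: 0.0
```

```bash
python3 jars.py .5 -.0485 .42
```

```text
t 31.8 [ 0.4911 -0.1297  0.3969] yaw -0.000 w 0.026 f 0.0 F [0.  0.  0.1] | shift [ 0.044 -0.406 -0.115] turn -0.000 rows 2.034916840028716
top [0.5706 0.057 ] size [0.053 0.051] z 0.064
top [ 0.5655 -0.0554] size [0.05  0.051] z 0.064
top [0.4967 0.0588] size [0.051 0.05 ] z 0.064
top [ 0.4905 -0.0504] size [0.051 0.051] z 0.064
wrist [0.5724 0.0565] size [0.052 0.053] z 0.064
wrist [ 0.567  -0.0571] size [0.051 0.052] z 0.064
wrist [0.4984 0.0583] size [0.052 0.052] z 0.064
wrist [ 0.4918 -0.0508] size [0.053 0.053] z 0.064
```

View pics/top_j.png

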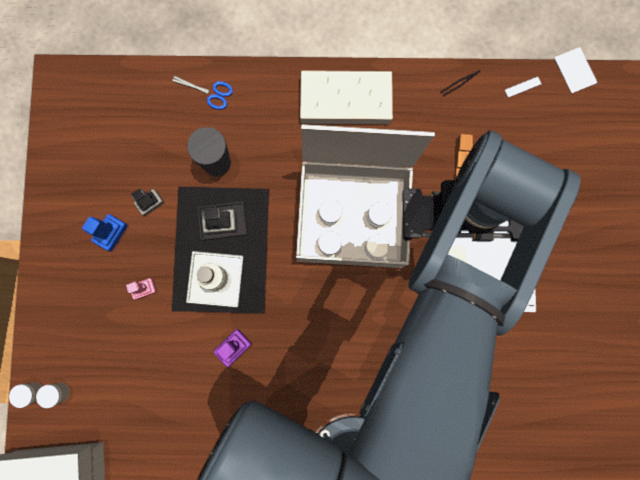

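The top view shows all four jars upright in the box, at (330,212), (380,214), (330,243) and (377,246), and the bottle in the tray at (209,278). The lid is still upright. Next is to go over the lid and behind it.

Call:
{"method": "move_arm", "body": {
  "motion": "-1 0 -0.63 -0.1 0;-1 0 -0.63 -0.1 0;-1 0 -0.63 -0.1 0;-1 0 -0.63 -0.1 0;-1 0.3 -0.63 -0.1 0;-1 0.6 -0.63 -0.1 0;-1 0.8 -0.63 -0.1 0;-1 1 -0.63 -0.1 0;-1 1 -0.63 -0.1 0"
}}

```text
time: 32.65
position: [0.694, -0.0034, 0.4158]
tool_rot: [1.0, 0.001, -0.002, -0.0]
ft_force: [0.2, 0.1, 0.0]
grip_width: 0.0006
grip_force: 0.0
```

Call:
{"method": "move_arm", "body": {
  "motion": "-1 0.1 0 0 0;-1 0.2 0 0 0;-1 0.2 0 0 0;-1 0.2 0 0 0;-1 0.2 0 0 0"
}}

```text
time: 33.07
position: [0.7311, -0.0038, 0.4174]
tool_rot: [1.0, 0.0, -0.002, -0.0]
ft_force: [0.5, -0.1, 0.9]
grip_width: 0.0002
grip_force: 0.0
```

Run:
```python
from h import *
goto(.732,-.003,.278)
p,d,K,t,Rm=cam('side'); save('s2',p)
for th in np.arange(1.6,-.01,-.1):
    r=.185; x=.6729-r*np.cos(th)+.008*np.sin(th); z=.094+r*np.sin(th)+.008*np.cos(th)
    print('%.2f TCP %.4f %.4f'%(th,x+.0095,z+.008))
```

```text
t 33.1 [ 0.7311 -0.0038  0.4174] yaw 0.001 w 0.000 f 0.0 F [ 0.5 -0.1  0.9] | shift [ 0.008 -0.004  0.697] turn 0.000 rows 3.342644449105027
1.60 TCP 0.6958 0.2867
1.50 TCP 0.6773 0.2871
1.40 TCP 0.6588 0.2857
1.30 TCP 0.6406 0.2824
1.20 TCP 0.6228 0.2773
1.10 TCP 0.6056 0.2705
1.00 TCP 0.5892 0.2620
0.90 TCP 0.5737 0.2519
0.80 TCP 0.5592 0.2403
0.70 TCP 0.5461 0.2273
0.60 TCP 0.5342 0.2131
0.50 TCP 0.5239 0.1977
0.40 TCP 0.5151 0.1814
0.30 TCP 0.5080 0.1643
0.20 TCP 0.5027 0.1466
0.10 TCP 0.4991 0.1284
-0.00 TCP 0.4974 0.1100
```

View pics/s2.png

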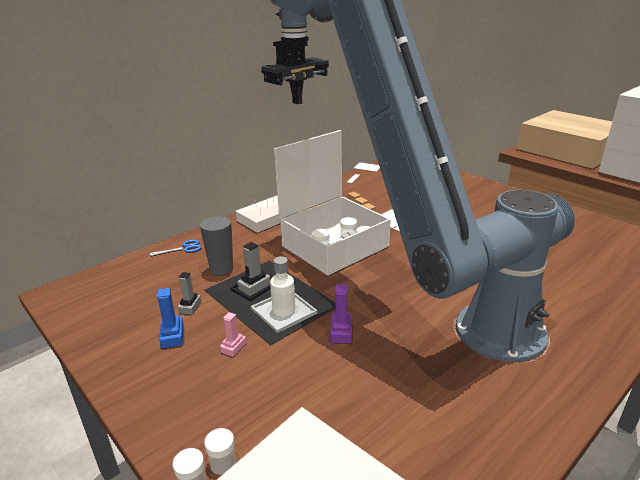

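The closed fingers are above and behind the upright lid (fingertips at (297,100)), with nothing in the way below. Descending behind the lid, then pushing along the arc at about 0.8 rad/s.

Call:
{"method": "move_arm", "body": {
  "motion": "-1 0 0 0.15 0;-1 0 0 0.3 0;-1 0 0 0.45 0;-1 0 0 0.6 0;-1 0 0 0.69 0;-1 0 0 0.69 0;-1 0 0 0.69 0;-1 0 0 0.69 0"
}}

```text
time: 33.78
position: [0.7328, -0.0044, 0.2837]
tool_rot: [1.0, -0.0, 0.002, 0.0]
ft_force: [0.6, -0.0, 0.1]
grip_width: 0.0003
grip_force: 0.0
```

```bash
python3 -c "
from h import *
goto(.6958,-.003,.285)
goto(.6228,-.003,.2773)"
```

```text
t 33.8 [ 0.7328 -0.0044  0.2837] yaw -0.000 w 0.000 f 0.0 F [ 0.6 -0.   0.1] | shift [-0.185 -0.007 -0.007] turn -0.000 rows 0.888372111036793
t 33.8 [ 0.7328 -0.0044  0.2837] yaw -0.000 w 0.000 f 0.0 F [ 0.6 -0.   0.1] | shift [-0.55  -0.007  0.03 ] turn -0.000 rows 2.6425583586296284
```

Call:
{"method": "move_arm", "body": {
  "motion": "-1 -0.07 0 0 0;-1 -0.13 0 0 0;-1 -0.18 0 0 0;-1 -0.23 0 0 0;-1 -0.28 0 -0.01 0;-1 -0.33 0 -0.01 0;-1 -0.38 0 -0.01 0;-1 -0.43 0 0 0;-1 -0.48 0 0.01 0;-1 -0.52 0 0.02 0;-1 -0.55 0 0.03 0;-1 -0.55 0 0.03 0"
}}

```text
time: 34.78
position: [0.6216, -0.0043, 0.2766]
tool_rot: [1.0, 0.0, 0.001, 0.0]
ft_force: [0.9, -0.6, -0.1]
grip_width: 0.0004
grip_force: 0.3
```

```bash
cat > lid.py <<'E'
from h import *
goto(.5592,-.003,.2403)
p,d,K,t,Rm=cam('top'); P=pts(d,K,t,Rm); Z=P[...,2]
m=(d>0)&(Z>.108)&(Z<.33)&(P[...,0]>.4)&(P[...,0]<.7)&((P[...,1]>.07)&(P[...,1]<.122)); q=P[m]
if len(q)>50: print(len(q),'xmin %.3f zmax %.3f'%(q[:,0].min(),q[:,2].max()),'theta',np.median(np.arctan2(q[:,2]-.094,.6675-q[:,0])).round(3))
m=(d>0)&(Z>.08)&(Z<.33)&(P[...,0]>.46)&(P[...,0]<.66)&((P[...,1]>.07)&(P[...,1]<.11)); q=P[m]
print('strip z median by x',[(round(x,2),round(float(np.median(q[abs(q[:,0]-x)<.01,2])),4)) for x in np.arange(.48,.66,.04) if (abs(q[:,0]-x)<.01).sum()>5])
E
python3 lid.py
```

```text
t 34.8 [ 0.6216 -0.0043  0.2766] yaw 0.000 w 0.000 f 0.3 F [ 0.9 -0.6 -0.1] | shift [-0.312 -0.007  0.181] turn 0.000 rows 1.732793933981206
316 xmin 0.593 zmax 0.305 theta 1.29
strip z median by x [(np.float64(0.6), 0.2988), (np.float64(0.64), 0.2072)]
```

Call:
{"method": "move_arm", "body": {
  "motion": "-1 -0.04 0 0.015 0;-1 -0.08 0 0.03 0;-1 -0.12 0 0.05 0;-1 -0.16 0 0.075 0;-1 -0.205 0 0.1 0;-1 -0.24 0 0.125 0;-1 -0.28 0 0.155 0;-1 -0.315 0 0.185 0;-1 -0.35 0 0.215 0;-1 -0.38 0 0.25 0;-1 -0.41 0 0.285 0;-1 -0.44 0 0.32 0"
}}

```text
time: 35.83
position: [0.5336, -0.0042, 0.2104]
tool_rot: [1.0, 0.0, -0.0, -0.0]
ft_force: [1.4, 0.5, -0.3]
grip_width: 0.0004
grip_force: 0.5
```

```bash
sed -i 's/^goto.*/goto(.4974,-.003,.110)/' lid.py; python3 lid.py
```

```text
t 35.8 [ 0.5336 -0.0042  0.2104] yaw 0.000 w 0.000 f 0.5 F [ 1.4  0.5 -0.3] | shift [-0.181 -0.006  0.502] turn 0.000 rows 2.5597493875249295
1883 xmin 0.493 zmax 0.321 theta 0.786
strip z median by x [(np.float64(0.52), 0.3136), (np.float64(0.56), 0.3123), (np.float64(0.6), 0.1535), (np.float64(0.64), 0.1278)]
```

Call:
{"method": "move_arm", "body": {
  "motion": "-1 -0.025 0 0.03 0;-1 -0.05 0 0.065 0;-1 -0.075 0 0.105 0;-1 -0.095 0 0.145 0;-1 -0.115 0 0.19 0;-1 -0.13 0 0.23 0;-1 -0.145 0 0.275 0;-1 -0.157 0 0.32 0;-1 -0.167 0 0.365 0;-1 -0.175 0 0.41 0;-1 -0.18 0 0.45 0;-1 -0.18 0 0.48 0"
}}

```text
time: 36.88
position: [0.4973, -0.0042, 0.114]
tool_rot: [1.0, 0.0, -0.001, -0.0]
ft_force: [-0.9, -0.2, 1.2]
grip_width: 0.0004
grip_force: 0.4
```

```bash
python3 lid.py
```

```text
t 36.9 [ 0.4973 -0.0042  0.114 ] yaw 0.000 w 0.000 f 0.4 F [-0.9 -0.2  1.2] | shift [ 0.    -0.006  0.02 ] turn 0.000 rows 0.10104183654536636
590 xmin 0.457 zmax 0.224 theta 0.587
strip z median by x [(np.float64(0.48), 0.2159), (np.float64(0.52), 0.2152), (np.float64(0.56), 0.1046), (np.float64(0.6), 0.1038), (np.float64(0.64), 0.1033)]
```

Call:
{"method": "move_arm", "body": {
  "motion": "-1 0 0 0.01 0;-1 0 0 0.02 0;-1 0 0 0.03 0;-1 0 0 0.03 0"
}}

```text
time: 37.27
position: [0.4982, -0.0043, 0.1108]
tool_rot: [1.0, 0.0, 0.0, 0.0]
ft_force: [-3.1, 0.6, 12.1]
grip_width: 0.0007
grip_force: 6.1
```

Call:
{"method": "move_arm", "body": {
  "motion": "-1 0 0 -0.2 0;-1 0 0 -0.4 0;-1 0 0 -0.6 0;1 0 0 -0.8 0;1 0 -0.2 -0.8 0;1 0 -0.4 -0.8 0;1 0 -0.6 -0.8 0;1 0 -0.8 -0.8 0;1 0 -1 -0.8 0;1 0 -1 -0.8 0;1 0 -1 -0.8 0"
}}

```text
time: 38.18
position: [0.4978, 0.1978, 0.2693]
tool_rot: [1.0, 0.002, 0.0, 0.0]
ft_force: [1.1, 0.3, -0.3]
grip_width: 0.046
grip_force: 0.0
```

```bash
python3 lid.py
python3 - <<'E'
from h import *
print(robot.get_obs()['q'].round(3))
for n in('top','wrist'):
    p,d,K,t,Rm=cam(n); P=pts(d,K,t,Rm); Z=P[...,2]
    for lo,hi in((.125,.142),(.028,.042)):
        m=(d>0)&(Z>lo)&(Z<hi)&(abs(P[...,0]-.548)<.05)&(abs(P[...,1]-.318)<.055); q=P[m]
        if len(q)>30: print(n,len(q),cv2.minAreaRect((q[:,:2]*1000).astype(np.float32)),np.median(q[:,2]))
    save(n+'_s',p)
E
```

```text
t 38.2 [0.4978 0.1978 0.2693] yaw 0.005 w 0.046 f 0.0 F [ 1.1  0.3 -0.3] | shift [-0.007  1.004  0.797] turn 0.001 rows 6.146246989152105
strip z median by x [(np.float64(0.48), 0.1024), (np.float64(0.52), 0.1033), (np.float64(0.56), 0.1034), (np.float64(0.6), 0.1026), (np.float64(0.64), 0.1021)]
[ 1.670e-01  3.600e-01  1.611e+00 -1.000e-03  1.170e+00  1.736e+00]
wrist 1776 ((550.8063354492188, 318.60302734375), (27.921865463256836, 35.32319641113281), 5.416995525360107) 0.13561507117159116
wrist 1152 ((550.8228149414062, 318.580078125), (49.973854064941406, 75.0707015991211), 5.344038963317871) 0.033284996472212364
```

View pics/wrist_s.png

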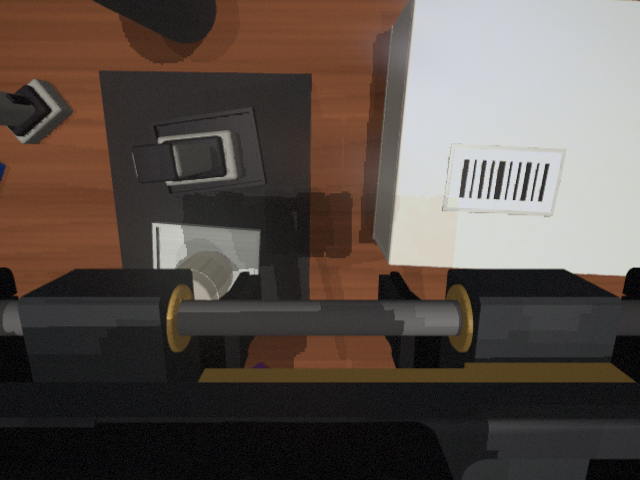

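The lid is flat at z = 0.102, so shut. The scanner stands in its cradle at (190,160), with the label on the lid at (503,181). Turning the gripper across the grip's x and moving above it.

Call:
{"method": "move_arm", "body": {
  "motion": "1 0.26 -0.6 -0.05 -0.04;1 0.26 -0.6 -0.05 -0.08;1 0.26 -0.6 -0.05 -0.12;1 0.26 -0.6 -0.05 -0.16;1 0.26 -0.6 -0.05 -0.2;1 0.26 -0.6 -0.05 -0.24;1 0.26 -0.6 -0.05 -0.28;1 0.26 -0.6 -0.05 -0.32;1 0.26 -0.6 -0.05 -0.36;1 0.26 -0.6 -0.05 -0.4;1 0.26 -0.6 -0.05 -0.44;1 0.26 -0.6 -0.05 -0.47"
}}

```text
time: 39.33
position: [0.551, 0.3135, 0.2791]
tool_rot: [0.739, 0.674, -0.0, 0.0]
ft_force: [-0.2, 0.3, 0.5]
grip_width: 0.0866
grip_force: 0.0
```

Call:
{"method": "move_arm", "body": {
  "motion": "1 0 0 0 -0.03;1 0 0 0 -0.06;1 0 0 0 -0.06;1 0 0 0 -0.06"
}}

```text
time: 39.67
position: [0.5508, 0.3141, 0.2791]
tool_rot: [0.675, 0.738, -0.0, 0.0]
ft_force: [-0.6, -0.5, 0.7]
grip_width: 0.0869
grip_force: 0.0
```

Run:
```python
from h import *
z=None
for n in('wrist','top'):
    p,d,K,t,Rm=cam(n); P=pts(d,K,t,Rm); Z=P[...,2]
    for lo,hi in((.125,.145),(.028,.042)):
        m=(d>0)&(Z>lo)&(Z<hi)&(abs(P[...,0]-.55)<.05)&(abs(P[...,1]-.318)<.055); q=P[m]
        if len(q)>30: print(n,len(q),cv2.minAreaRect((q[:,:2]*1000).astype(np.float32)),np.median(q[:,2]))
    # label bars: dark pixels on the lid
    m=((p.max(2)<70)&(d>0)&(abs(Z-.102)<.01)&(abs(P[...,0]-.535)<.05)&(abs(P[...,1]-.04)<.07))
    if m.sum()>10: print(n,'label',cv2.minAreaRect((P[m][:,:2]*1000).astype(np.float32)))
goto(.5505,.3186,.104,1.665)
```

```text
wrist 1421 ((550.3594360351562, 319.6694030761719), (27.037227630615234, 36.43283462524414), 5.7680864334106445) 0.13571909812696037
wrist 973 ((550.327880859375, 320.46539306640625), (49.609317779541016, 74.83958435058594), 5.677119255065918) 0.03333567586661079
top 128 ((552.1870727539062, 295.3489685058594), (49.72047424316406, 27.716976165771484), 6.693608283996582) 0.033866238675410276
t 39.8 [0.5506 0.3147 0.2791] yaw 1.662 w 0.087 f 0.0 F [-0.1  0.1  0.1] | shift [0.02  0.001 0.876] turn -0.001 rows 4.2008636704064015
```

Call:
{"method": "move_arm", "body": {
  "motion": "1 0.027 0 0.15 0;1 0.027 0 0.35 0;1 0.027 0 0.55 0;1 0.027 0 0.72 0;1 0.027 0 0.82 0;1 0.027 0 0.87 0;1 0.027 0 0.87 0;1 0.027 0 0.87 0;-1 0.027 0 0.87 0;-1 0.027 0 0.87 0;-1 0.027 0 0.87 0;-1 0.027 0 0.87 0",
  "newtons": 30
}}

```text
time: 40.77
position: [0.5504, 0.3214, 0.1066]
tool_rot: [0.673, 0.74, 0.001, 0.001]
ft_force: [0.9, 0.7, 0.2]
grip_width: 0.0678
grip_force: 0.0
```

Call:
{"method": "move_arm", "body": {
  "motion": "-1 0 0 0 0;-1 0 0 0 0;-1 0 0 0 0;-1 0 0 0 0;-1 0 0 0 0;-1 0 0 0 0;-1 0 0 0 0;-1 0 0 0 0;-1 0 0 0 0;-1 0 0 0 0"
}}

```text
time: 41.6
position: [0.5498, 0.3212, 0.105]
tool_rot: [0.673, 0.74, 0.0, 0.0]
ft_force: [0.8, 0.1, -0.8]
grip_width: 0.0253
grip_force: 29.9
```

```bash
python3 -c "
from h import *
goto(.5503,.32,.104,1.665)"
```

```text
t 41.6 [0.5498 0.3212 0.105 ] yaw 1.665 w 0.025 f 29.9 F [ 0.8  0.1 -0.8] | shift [-0.006  0.002  0.005] turn 0.000 rows 0.0392414234926193
```

Call:
{"method": "move_arm", "body": {
  "motion": "-1 0 0 -0.1 0;-1 0 0 -0.25 0;-1 0 0 -0.4 0;-1 0 0 -0.55 0;-1 0 0 -0.7 0;-1 0 0 -0.85 0;-1 0 0 -0.94 0;-1 0 0 -0.94 0;-1 0 0 -0.94 0"
}}

```text
time: 42.35
position: [0.5495, 0.3211, 0.2934]
tool_rot: [0.673, 0.74, 0.0, 0.0]
ft_force: [-1.3, -0.6, -2.6]
grip_width: 0.0259
grip_force: 29.9
```

Call:
{"method": "move_arm", "body": {
  "motion": "-1 -0.1 -0.02 0 0.01;-1 -0.2 -0.04 0 0.02;-1 -0.35 -0.06 0 0.03;-1 -0.5 -0.08 0 0.04;-1 -0.65 -0.1 0 0.048;-1 -0.7 -0.105 0 0.048;-1 -0.7 -0.105 0 0.048;-1 -0.7 -0.105 0 0.048"
}}

```text
time: 43.02
position: [0.5412, 0.1798, 0.2915]
tool_rot: [0.727, 0.686, -0.001, -0.001]
ft_force: [0.6, 0.6, -2.0]
grip_width: 0.0255
grip_force: 30.0
```

Run:
```python
from h import *
goto(.5348,.0395,.293,1.515)
m=robot.camera_model('wrist'); o=robot.get_obs(); T=R.from_quat(o['tool_rot']).as_matrix()
off=T.T@(np.array(m['position'])-o['position']); a=np.array(m['attitude']); C=R.from_quat(a).as_matrix() if a.shape==(4,) else a
rel=T.T@C; K=np.array(m['mtx'])
T0=np.diag([1,-1,-1.]); tcp=np.array([.4978,.1978,.2693])
p=cv2.imread('pics/wrist_s.png'); g=p.max(2); mk=np.zeros(g.shape,np.uint8); mk[155:207,455:552]=g[155:207,455:552]<60
v,u=np.nonzero(mk); c=cv2.minAreaRect(np.c_[u,v].astype(np.float32))[0]; print(c)
r=T0@rel@np.array([(c[0]-K[0,2])/K[0,0],(c[1]-K[1,2])/K[1,1],1]); s=tcp+T0@off
print('label',s+r*((.102-s[2])/r[2]))
```

```text
t 43.0 [0.5412 0.1798 0.2915] yaw 1.513 w 0.026 f 30.0 F [ 0.6  0.6 -2. ] | shift [-0.702  0.008 -0.008] turn -0.001 rows 3.368337907793746
(508.83660888671875, 180.61477661132812)
label [0.53465972 0.03797371 0.102     ]
```

Call:
{"method": "move_arm", "body": {
  "motion": "-1 -0.1 0 0 0;-1 -0.2 0 0 0;-1 -0.35 0 0 0;-1 -0.5 0 0 0;-1 -0.62 0.01 0 0;-1 -0.7 0.01 0 0;-1 -0.705 0.01 0 0;-1 -0.705 0.01 0 0;-1 -0.705 0.01 0 0;-1 -0.705 0.01 0 0;-1 -0.705 0.01 0 0;-1 -0.705 0.01 0 0"
}}

```text
time: 44.02
position: [0.536, 0.04, 0.2931]
tool_rot: [0.726, 0.687, 0.0, -0.0]
ft_force: [0.5, 0.4, -2.6]
grip_width: 0.0258
grip_force: 30.0
```

Call:
{"method": "move_arm", "body": {
  "motion": "-1 0 0 0 0;-1 0 0 0 0;-1 0 0 0 0;-1 0 0 0 0;-1 0 0 0 0;-1 0 0 0 0;-1 0 0 0 0;-1 0 0 0 0;-1 0 0 0 0;-1 0 0 0 0;-1 0 0 0 0;-1 0 0 0 0"
}}

```text
time: 45.02
position: [0.536, 0.0389, 0.2932]
tool_rot: [0.727, 0.687, 0.0, -0.0]
ft_force: [-0.5, 0.3, -2.1]
grip_width: 0.0257
grip_force: 30.0
```

Call:
{"method": "move_arm", "body": {
  "motion": "-1 0 0 0 0;-1 0 0 0 0;-1 0 0 0 0;-1 0 0 0 0;-1 0 0 0 0;-1 0 0 0 0;-1 0 0 0 0;-1 0 0 0 0;-1 0 0 0 0;-1 0 0 0 0;-1 0 0 0 0;-1 0 0 0 0"
}}

```text
time: 46.02
position: [0.536, 0.0389, 0.2932]
tool_rot: [0.727, 0.687, 0.0, 0.0]
ft_force: [-0.2, -0.9, -1.6]
grip_width: 0.0262
grip_force: 30.0
```

Run:
```python
from h import *
goto(.5347,.038,.293,1.515)
p,d,K,t,Rm=cam('side'); save('s3',p[60:360,180:480].repeat(2,0).repeat(2,1))
```

```text
t 46.0 [0.536  0.0389 0.2932] yaw 1.514 w 0.026 f 30.0 F [-0.2 -0.9 -1.6] | shift [-0.005 -0.006  0.001] turn -0.000 rows 0.03788009446989216
```

View pics/s3.png

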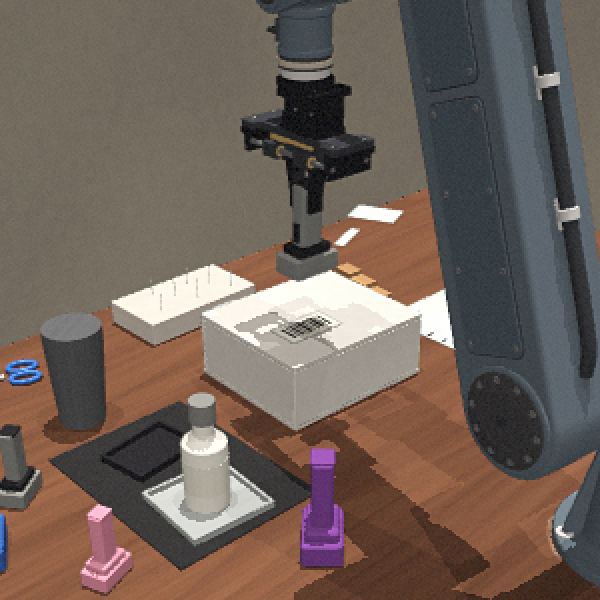

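The scanner hangs upright (305,260) over the label (307,325) of the shut lid, and it has been held still for over 1.9 s. The bottle stands in the tray and the cradle is free at (160,450). Returning the scanner.

Call:
{"method": "move_arm", "body": {
  "motion": "-1 0.1 0 0 -0.01;-1 0.2 0 0 -0.02;-1 0.35 0 0 -0.03;-1 0.5 0 0 -0.04;-1 0.62 0 0 -0.048;-1 0.7 0 0 -0.048;-1 0.7 0 0 -0.048;-1 0.7 0 0 -0.048"
}}

```text
time: 46.73
position: [0.5437, 0.1792, 0.293]
tool_rot: [0.672, 0.74, -0.0, 0.0]
ft_force: [-0.4, -0.3, -2.4]
grip_width: 0.0258
grip_force: 30.0
```

```bash
python3 -c "
from h import *
goto(.5498,.3212,.293,1.665)"
```

```text
t 46.7 [0.5437 0.1792 0.293 ] yaw 1.667 w 0.026 f 30.0 F [-0.4 -0.3 -2.4] | shift [ 0.704  0.099 -0.001] turn 0.001 rows 3.4076635742665826
```

Call:
{"method": "move_arm", "body": {
  "motion": "-1 0.1 0.02 0 0;-1 0.2 0.04 0 0;-1 0.35 0.06 0 0;-1 0.5 0.08 0 0;-1 0.62 0.1 0 0;-1 0.704 0.1 0 0;-1 0.704 0.1 0 0;-1 0.704 0.1 0 0;-1 0.704 0.1 0.1 0;-1 0.704 0.1 0.2 0;-1 0.704 0.1 0.3 0;-1 0.704 0.1 0.3 0"
}}

```text
time: 47.73
position: [0.5481, 0.3174, 0.2288]
tool_rot: [0.674, 0.739, -0.005, -0.002]
ft_force: [-1.0, -0.9, -3.3]
grip_width: 0.0256
grip_force: 30.0
```

Run:
```python
from h import *
goto(.5498,.3212,.105,1.665)
p,d,K,t,Rm=cam('side'); save('s4',p[200:340,180:340].repeat(4,0).repeat(4,1))
```

```text
t 47.7 [0.5481 0.3174 0.2288] yaw 1.663 w 0.026 f 30.0 F [-1.  -0.9 -3.3] | shift [0.02  0.016 0.619] turn -0.001 rows 2.9709897073798333
```

View pics/s4.png

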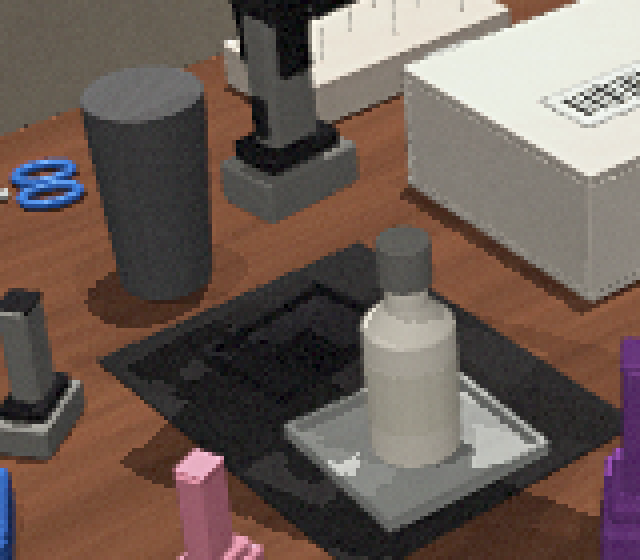

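The scanner (290,160) is upright above the empty cradle at (300,340), and the bottle is clear. Lowering.

Call:
{"method": "move_arm", "body": {
  "motion": "-1 0 0 0.1 0;-1 0 0 0.2 0;-1 0 0 0.3 0;-1 0 0 0.4 0;-1 0 0 0.48 0;-1 0 0 0.5 0;-1 0 0 0.5 0;-1 0 0 0.5 0;-1 0 0 0.5 0"
}}

```text
time: 48.53
position: [0.5521, 0.3209, 0.1351]
tool_rot: [0.673, 0.739, 0.002, 0.001]
ft_force: [-0.1, -0.1, -1.5]
grip_width: 0.0259
grip_force: 30.0
```

```bash
python3 -c "
from h import *
goto(.5498,.3212,.105,1.665)"
```

```text
t 48.5 [0.5521 0.3209 0.1351] yaw 1.665 w 0.026 f 30.0 F [-0.1 -0.1 -1.5] | shift [ 0.002 -0.012  0.151] turn -0.000 rows 0.7247970435608783
```

Call:
{"method": "move_arm", "body": {
  "motion": "-1 0.002 -0.01 0.04 0;-1 0.002 -0.01 0.08 0;-1 0.002 -0.01 0.11 0;-1 0.002 -0.01 0.13 0;-1 0.002 -0.01 0.14 0;-1 0.002 -0.01 0.14 0;-1 0.002 -0.01 0.14 0"
}}

```text
time: 49.12
position: [0.5486, 0.321, 0.1049]
tool_rot: [0.673, 0.74, -0.0, 0.0]
ft_force: [0.4, -0.0, -2.8]
grip_width: 0.0257
grip_force: 30.0
```

Call:
{"method": "move_arm", "body": {
  "motion": "-1 0 0 0.005 0;-1 0 0 0.01 0;-1 0 0 0.01 0;-1 0 0 0.01 0"
}}

```text
time: 49.45
position: [0.5488, 0.3211, 0.1048]
tool_rot: [0.673, 0.74, 0.0, 0.0]
ft_force: [-1.6, -0.5, 6.3]
grip_width: 0.0257
grip_force: 30.0
```

Contact with the cradle floor (6 N). Releasing and backing off straight up.

Call:
{"method": "move_arm", "body": {
  "motion": "0 0 0 0 0;0.6 0 0 0 0;0.6 0 0 0 0;0.6 0 0 0 0;0.6 0 0 0 0;0.6 0 0 -0.1 0;0.6 0 0 -0.3 0;0.6 0 0 -0.5 0;0.6 0 0 -0.7 0;0.6 0 0 -0.9 0;0.6 0 0 -1 0;0.6 0 0 -1 0"
}}

```text
time: 50.45
position: [0.5516, 0.3222, 0.31]
tool_rot: [0.673, 0.74, 0.006, 0.003]
ft_force: [-0.2, 0.2, 0.7]
grip_width: 0.0694
grip_force: 0.0
```

Call:
{"method": "move_arm", "body": {
  "motion": "0.6 -0.3 -0.4 -0.3 0;0.6 -0.6 -0.4 -0.3 0;0.6 -1 -0.4 -0.3 0;0.6 -1 -0.4 -0.3 0;0.6 -1 -0.4 -0.3 0;0.6 -1 -0.4 -0.3 0;0.6 -1 -0.4 -0.3 0;0.6 -1 -0.4 -0.3 0"
}}

```text
time: 51.12
position: [0.4873, 0.1133, 0.3624]
tool_rot: [0.674, 0.739, -0.0, -0.001]
ft_force: [0.5, -0.2, 0.6]
grip_width: 0.0698
grip_force: 0.0
```

```bash
sed -i "/lid slope/d;/'jar'/d;/'rim'/d" m.py
python3 - <<'E'
from h import *
p,d,K,t,Rm=cam('top'); np.savez('top0.npz',p=p,d=d,K=K,t=t,R=Rm); save('top9',p)
P=pts(d,K,t,Rm)
for n,c,lo,hi in(('bottle',(.414,.326),.145,.16),('grip',(.55,.32),.12,.145),('lid',(.56,0),.09,.12)):
    r=.05 if n!='lid' else .1
    m=(d>0)&(abs(P[...,0]-c[0])<r)&(abs(P[...,1]-c[1])<r)&(P[...,2]>lo)&(P[...,2]<hi); q=P[m]; print(n,len(q),((q.min(0)+q.max(0))/2).round(4),np.median(q[:,2]) if len(q) else '')
E
python3 m.py | egrep 'dock|mug|block|nose'
```

```text
bottle 205 [0.416  0.3253 0.1526] 0.15400379562197974
grip 218 [0.5474 0.3194 0.1312] 0.13531924947283958
lid 4415 [ 0.56   -0.0174  0.1046] 0.10276808292577133
dockrim n 39 rect c 593 274  29x13 a63.0 z 0.011 mean [0.5919 0.2727]
dockrim n 25 rect c 591 306  5x22 a8.6 z 0.009 mean [0.5912 0.3064]
dockrim n 75 rect c 563 364  28x65 a66.8 z 0.010 mean [0.5639 0.3619]
dockrim n 40 rect c 553 260  46x3 a6.6 z 0.012 mean [0.5543 0.2598]
dockrim n 30 rect c 515 355  17x15 a1.4 z 0.011 mean [0.513 0.358]
dockrim n 66 rect c 517 313  9x61 a5.7 z 0.011 mean [0.5146 0.3138]
nose n 173 rect c 545 312  46x61 a6.9 z 0.033 mean [0.5385 0.2975]
nose n 39 rect c 534 350  27x9 a10.1 z 0.035 mean [0.5323 0.35  ]
mug n 1153 rect c 694 330  81x80 a2.7 z 0.150 mean [0.6936 0.3297]
block n 670 rect c 705 -263  32x118 a84.3 z 0.022 mean [ 0.7075 -0.2635]
```

View pics/top9.png

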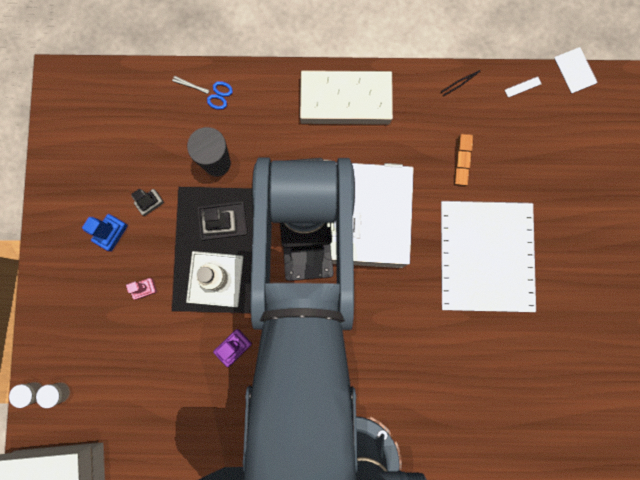

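The final top view shows the lid shut (385,215), the bottle in the tray (211,278), the scanner in its cradle (217,220), and the sheet empty. The mug (208,150) and the wooden block (463,160) haven't moved, and the arm touches nothing.

Call:
{"method": "move_arm", "body": {
  "motion": "0.6 0 0 0 0;0.6 0 0 0 0;0.6 0 0 0 0;0.6 0 0 0 0"
}}

```text
time: 51.5
position: [0.4876, 0.1152, 0.3627]
tool_rot: [0.672, 0.74, -0.0, -0.0]
ft_force: [0.4, 1.4, -0.0]
grip_width: 0.0693
grip_force: 0.0
```

```bash
python3 -c "
from rig import robot
print(robot.hand_in())"
```

```text
the job is handed in; nothing more can be done
None
```

I handed the job in at about 51 s, with no verdict returned: bottle in the tray, four jars in the box, lid eased shut, scanner held over the label for over 1.9 s and returned to its cradle, mug and block unmoved.

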